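Pack four lidded food tubs into one delivery crate

TASK

Pack the order: all four green-lidded tubs go into the blue crate side by side, each upright and flat on the crate's floor, released. One long tub already stands in the middle of the crate, so move it over to make room; set every tub down rather than dropping it. Leave the red-lidded tub and everything else on the table where they are.

Things in the scene. Friction and masses are not known exactly. Their poses are not given: they have to be found in the camera images.
- crate: Open blue plastic crate, fixed to the table. Inside 160 (its x) by 210 (its y, the long way); walls 6 thick, their rims 62 above the table; floor 6 thick. Origin at the middle of its underside, on the table. The tubs stand 8 mm proud of its rim when they are on its floor, so their lids and grips are all above the rim.
- crate_floor (a point): Centre of the crate's inner floor, 6 mm above the table; axes as the crate.
- long_tub_centre (a point): White tub, green lid and grip, 60 wide by 198 long by 64 tall without the grip (100 with it), about 0.45 kg. Starts near the middle of the crate's floor, along it. Grip: fin on mid-lid, 36 long (x), 14 thick (y), 36 tall, rising from the lid 64 above the underside. Origin: tub centre, 50 above its underside, 14 below lid top; x width, y length; same after a half turn.
- wide_tub_centre (a point): White tub, green lid and grip, 88 wide by 114 long by 64 tall (100 with grip), about 0.4 kg, on the table. Grip: fin on mid-lid, 36 long (x), 14 thick (y), 36 tall, rising from the lid 64 above the underside. Origin: tub centre, 50 above its underside, 14 below lid top; x width, y length; same after a half turn.
- small_tub_a_centre (a point): White tub, green lid and grip, 44 wide by 84 long by 64 tall (100 with grip), about 0.2 kg, on the table. Grip: fin on mid-lid, 36 long (x), 14 thick (y), 36 tall, rising from the lid 64 above the underside. Origin: tub centre, 50 above its underside, 14 below lid top; x width, y length; same after a half turn.
- small_tub_b_centre (a point): The second small tub, like small_tub_a: 44 wide by 84 long by 64 tall (100 with grip), about 0.2 kg, green lid and grip, on the table. Grip: fin on mid-lid, 36 long (x), 14 thick (y), 36 tall, rising from the lid 64 above the underside. Origin: tub centre, 50 above its underside, 14 below lid top; x width, y length; same after a half turn.
- red_tub_centre (a point): White tub with RED lid and grip, 90 by 90 by 64 tall (100 with grip), for another order: stays where it is. Origin at its centre, 50 above the table.
- bottle_centre (a point): White bottle, diameter 64, 180 tall, bystander. Origin at its centre, 90 above the table.
- jar_centre (a point): Amber jar with yellow cap, diameter 64, 90 tall, bystander. Origin 45 above the table.
- bowl_centre (a point): Steel bowl, diameter 120, 50 tall, bystander. Origin 25 above the table.
- cup_centre (a point): Metal cup, diameter 76, 80 tall, bystander. Origin 40 above the table.
- spatula_grip (a point): Spatula lying flat, bystander. Point on its handle.
- spoon_grip (a point): Spoon lying flat, bystander. Point on its handle.
- long_tub: The same tub as point long_tub_centre; origin at the middle of its underside, same axes.
- wide_tub: The same tub as point wide_tub_centre; origin at the middle of its underside, same axes.
- small_tub_a: The same tub as point small_tub_a_centre; origin at the middle of its underside, same axes.
- small_tub_b: The same tub as point small_tub_b_centre; origin at the middle of its underside, same axes.
Things that resemble listed ones, but are neither listed nor needed, are in the scene too. Leave any purple look-alike of the long_tub alone. Leave any purple look-alike of the small_tub_a alone.

How it is judged:
By the outcome, as a careful person would: the job done as asked, in the order asked, and still so for the second after the job is handed in, with the robot touching nothing.
It also fails if it takes over 72 s, if anything falls off the work surface, if the arm or the gripper's body presses on something with over 40 N, if the wrist force passes 120 N, or if a joint passes its speed limit or range.

ROBOT

A 7-joint arm with a two-finger parallel gripper is mounted at the origin on the work surface. World frame = base frame: x ahead of the robot, y to its left, z up, the work surface at z = 0. Lengths are in m, angles in degrees, forces in N, time in s.
With the tool pointing down it reaches from about 0.4 to 0.85 m from the base axis. Payload 10.4 kg.
Tool frame: the origin (TCP) lies at the very end of the fingers, on their centre line; the grasp point (between the pads) lies 19 mm behind it; z points along the fingers, y is the direction in which the jaws open and shut (so a half turn about z gives the same grasp; the last joint's range is limited). The gripper opens to 85 mm and grips with 20 to 120 N. Pads are 22 mm wide; open, the fingers measure 114 mm over their backs; the gripper's body (76 mm by 85 mm) begins 54 mm behind the grasp point. The pads swing forward as they close: fully open they stand 13 mm farther back than shut.
Start: joints at [64.939, 19.034, -3.707, 83.658, 1.238, 77.344, -5.071], TCP at [0.252, -0.572, 0.231] pointing down, gripper open.
Joint ranges: [-148.97, 148.97], [-28.65, 121.19], [-84.17, 76.75], [9.2, 138.47], [-72.65, 252.65], [3.7, 117.97], [-149.18, 149.18]. Speed limits (degrees/s): [127.2, 127.2, 159.86, 159.86, 180, 180, 180].

INTERFACE

Orientations are given as a 3x3 rotation matrix whose columns are the frame's x, y, z axes.
In Python, from workcell import sensors, imaging, env gives the robot as it stands.
- The arm moves only by the tool send_rows, never from a script. Its argument "plan" is one flat list of numbers, 4 for each row, row after row: the shift along the tool's x, y, z in mm, then the turn about the tool's z in degrees. In form: [dx, dy, dz, roll, dx, dy, dz, roll, ...]. A call has exactly 8 rows; each row shifts and turns the pose as measured when the row begins, along the tool's axes as they then stand; what a row does not reach is not made up. A row lasts 1/12 s, in which the tool goes at most 41.7 mm and 7.16 degrees, less where a joint would pass 70% of its speed; a pose out of reach is approached as far as the arm can. A call is refused whole if a number of a shift passes 41.7 or a number of a turn 7.16, either way. A call with a gripper value outside its range is refused whole. "gripper" is the opening, from -1 (shut) to 1 (fully open), so that 0 is half open, set as the call begins (left out, the last holds). The fingers move at their own pace and stop on an object; "newtons" is the grip in N (left out, the last holds). Time passes only in rows, so rows that do not move let the fingers close, or fill a call up. It gives the time, the measured TCP pose, the force and the opening at its end, in the units of the state.
- sensors.state(): the state, without advancing time (a new reading comes with each control period).
- imaging.get_image(name): name is "scene" or "top" or "wrist"; returns the picture (400x640x3 uint8, blue, green, red); there is no depth.
- imaging.camera_info(name): a dict with "intrinsics" (3x3 intrinsics, pixels), "extrinsics" (4x4, takes a point from world to camera coordinates). Camera axes: x right, y down, z forward; pixel columns grow to the right and rows downward; lengths in m; the calibration is good to about 2 mm. A picture is of the moment at which its call begins: read the wrist's pose just before it. camera_info takes no time and is no camera call; for the wrist camera it gives the pose at the moment of the call.
- env.job_done(): hands the job in, once; it reports no verdict.
The state is a dict: "t": time; "qpos": joint angles; "joint_velocities": joint speeds; "joint_torque": joint torques, N m; "tool_pos": TCP position; "orientation": TCP orientation; "ft_force": force on the tool from outside, world axes, zero at the start; "ft_torque": the same for the moment, N m; "gripper_width": opening from 0.0 (shut) to 1.0 (fully open).
Only numpy, scipy, OpenCV 4.12 (cv2) and the standard library are available. Lean on these libraries where they do the work, as an engineer would, in place of code of your own. Each camera call takes 0.05 s, during which the arm holds its last target.

## Working session

There is one attempt and no reset: what is moved stays moved. The work goes in short steps, Python scripts to look and compute and a tool call to move; the robot and the scene stay as the last step left them, time stands still between calls to the robot, and variables do not carry over. Pictures are saved under pics/ and viewed, and the job is handed in when it is done.

Besides the shell and the picture viewer there is one more tool, called after ">>>" as name(argument=value, ...), one argument or row to a line, values as JSON. send_rows: Moves the arm, as the interface text tells. Its arguments: {"type":"object","properties":{"plan":{"type":"array"},"gripper":{"type":"number"},"newtons":{"type":"number"}},"required":["plan"]}

```bash
ls; mkdir -p pics; python3 - <<'E'
from workcell import sensors, imaging, env
import cv2
s=sensors.state(); print(s)
for n in ("scene","top"):
    im=imaging.get_image(n); cv2.imwrite(f"pics/{n}0.png",im)
    c=imaging.camera_info(n); print(n,c)
E
```

```text
pics
{'t': 0.0, 'qpos': array([64.93766966, 19.07174583, -3.70710543, 83.70486804,  1.23946046,
       77.34348971, -5.07160128]), 'joint_velocities': array([-0.02346079, -0.04398724,  0.03105845,  0.01087553,  0.00317919,
       -0.05853395,  0.00423544]), 'joint_torque': array([-5.16801847e-04, -6.25446725e+01,  4.94005729e-02, -3.91599011e+01,
        1.62918161e-02,  9.88993765e-03, -3.88287469e-05]), 'tool_pos': array([ 0.25172895, -0.57166302,  0.23052792]), 'orientation': array([[ 9.15183606e-01,  4.03036653e-01, -6.50699857e-04],
       [ 4.03037167e-01, -9.15182772e-01,  1.23926398e-03],
       [-9.60404942e-05, -1.39641030e-03, -9.99999020e-01]]), 'ft_force': array([-0.47004106, -1.42475215,  0.34748097]), 'ft_torque': array([-0.01526011, -0.03586887,  0.01665095]), 'gripper_width': 1.0004791409304334}
scene {'intrinsics': array([[430.45911768,   0.        , 318.07997314],
       [  0.        , 430.45911768, 202.93398504],
       [  0.        ,   0.        ,   1.        ]]), 'extrinsics': array([[-0.87669911,  0.48096921,  0.00820344,  0.47814946],
       [ 0.35964508,  0.66668707, -0.65282751, -0.15007341],
       [-0.31945906, -0.56938297, -0.75746217,  1.54718414],
       [ 0.        ,  0.        ,  0.        ,  1.        ]])}
top {'intrinsics': array([[509.79069338,   0.        , 326.30437998],
       [  0.        , 509.79069338, 199.9437616 ],
       [  0.        ,   0.        ,   1.        ]]), 'extrinsics': array([[-0.02907151, -0.99957534,  0.00199523,  0.03248156],
       [-0.99038742,  0.02853413, -0.13534606,  0.56349786],
       [ 0.13523165, -0.00591077, -0.99079638,  1.76696308],
       [ 0.        ,  0.        ,  0.        ,  1.        ]])}
```

View pics/top0.png

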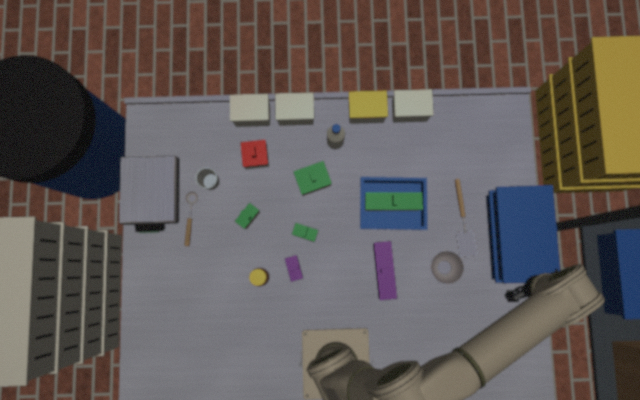

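View pics/scene0.png

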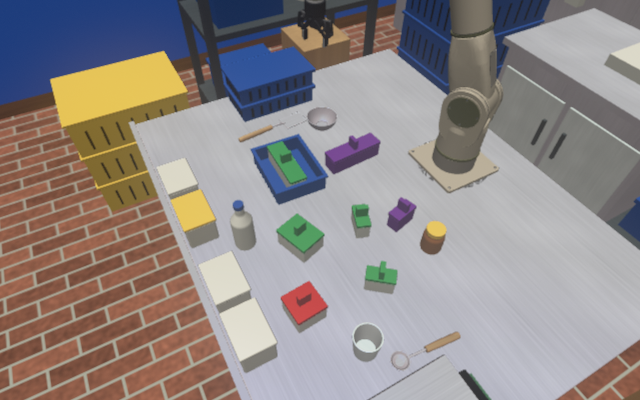

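Candidates in the top image. Green lids: long (393,201) in the crate, wide (313,178), small (247,215) and small (305,232). Look-alikes to leave: purple long (385,270), purple small (293,268), red (255,153). Crate: the blue open one at (393,203), not the blue stack at (525,233). I'll measure and check with a crop.

```bash
cat > h.py <<'E'
import numpy as np, cv2
from workcell import sensors, imaging, env
def cam(n):
    c=imaging.camera_info(n); return np.array(c["intrinsics"]),np.array(c["extrinsics"])
def ray(ke,uv,z):
    K,E=ke; uv=np.atleast_2d(uv).astype(float)
    d=np.c_[(uv[:,0]-K[0,2])/K[0,0],(uv[:,1]-K[1,2])/K[1,1],np.ones(len(uv))]@E[:3,:3]
    o=-E[:3,:3].T@E[:3,3]; t=(z-o[2])/d[:,2]
    return (o+d*t[:,None])
def proj(ke,p):
    K,E=ke; p=np.atleast_2d(p); c=p@E[:3,:3].T+E[:3,3]; q=c@K.T; return q[:,:2]/q[:,2:]
HS={'green':((45,90,40),(80,255,255)),'blue':((100,110,40),(125,255,255)),'red':((0,130,60),(8,255,255)),'purple':((130,80,40),(165,255,255))}
def blobs(im,col,amin=80):
    m=cv2.inRange(cv2.cvtColor(im,cv2.COLOR_BGR2HSV),*HS[col])
    cs,_=cv2.findContours(m,cv2.RETR_EXTERNAL,cv2.CHAIN_APPROX_NONE)
    return [c[:,0,:] for c in cs if cv2.contourArea(c)>amin]
def rect(ke,c,z):
    p=ray(ke,c,z)[:,:2]*1000
    (cx,cy),(w,h),a=cv2.minAreaRect(p.astype(np.float32))
    if w>h: w,h,a=h,w,a+90   # a -> long axis = a+90 (short axis dir = a)
    return dict(c=(round(cx,1),round(cy,1)),wh=(round(w),round(h)),long=round((a+90)%180,1))
E
python3 - <<'E'
from h import *
im=cv2.imread('pics/top0.png'); ke=cam('top')
for col,z in (('green',.064),('blue',.062),('red',.064),('purple',.064)):
    for c in blobs(im,col):
        print(col,c.mean(0).round(),rect(ke,c,.07 if col=='green' and c.mean(0)[0]>350 else z))
cv2.imwrite('pics/crop0.png',cv2.resize(im[120:320,180:480],None,fx=2.6,fy=2.6,interpolation=cv2.INTER_CUBIC))
iw=imaging.get_image('wrist'); cv2.imwrite('pics/w0.png',iw)
K,E=cam('wrist'); s=sensors.state()
print(K,(E[:3,:3]@s['orientation']).round(3),(E[:3,:3]@s['tool_pos']+E[:3,3]).round(4))
print('bottle',ray(ke,(336,128),.18)*1000)
E
```

```text
green [305. 232.] {'c': (451.0, 95.0), 'wh': (38, 78), 'long': 69.9}
green [247. 215.] {'c': (514.6, 295.5), 'wh': (44, 78), 'long': 141.3}
green [394. 201.] {'c': (549.5, -217.4), 'wh': (56, 199), 'long': 88.3}
green [312. 178.] {'c': (641.5, 63.6), 'wh': (85, 108), 'long': 108.0}
blue [620. 273.] {'c': (281.7, -978.1), 'wh': (141, 310), 'long': 173.6}
blue [523. 233.] {'c': (425.1, -663.9), 'wh': (236, 334), 'long': 179.7}
blue [393. 203.] {'c': (544.0, -218.1), 'wh': (176, 229), 'long': 88.3}
blue [ 93. 156.] {'c': (750.2, 824.3), 'wh': (256, 361), 'long': 152.3}
red [254. 153.] {'c': (734.9, 266.7), 'wh': (86, 88), 'long': 4.8}
purple [293. 268.] {'c': (328.9, 135.7), 'wh': (40, 79), 'long': 14.3}
purple [385. 270.] {'c': (312.6, -176.5), 'wh': (59, 193), 'long': 3.5}
[[351.87824314   0.         315.35950898]
 [  0.         351.87824314 195.99916739]
 [  0.           0.           1.        ]] [[ 0.     1.     0.   ]
 [-0.961  0.    -0.276]
 [-0.276 -0.     0.961]] [0.0007 0.0276 0.1556]
bottle [[785.24651782 -22.23283616 180.        ]]
```

View pics/crop0.png

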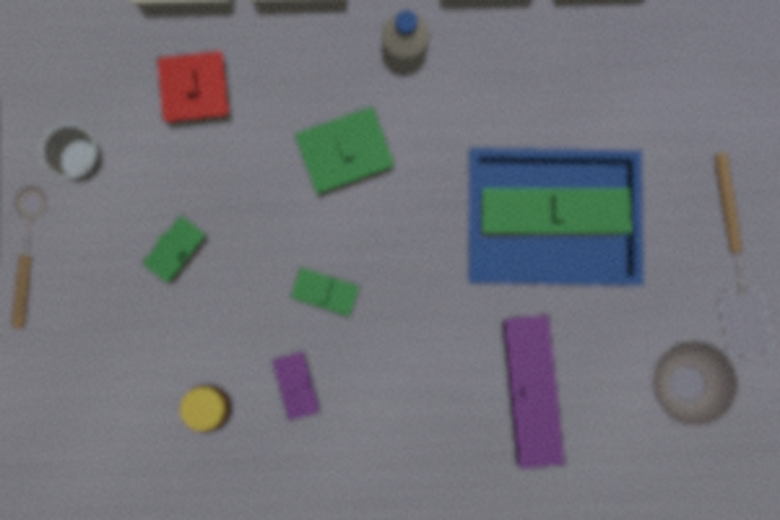

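View pics/w0.png

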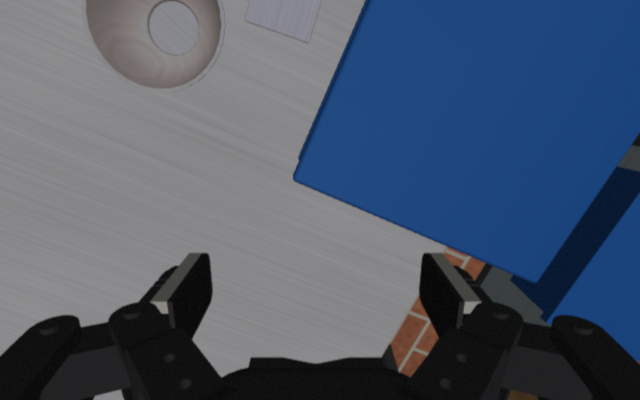

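The crop shows four green lids, two purple look-alikes, and the red tub separate from them. The crate's rim is complete. The wrist picture shows the bowl and the blue stack, and the camera sits on the tool's +x side.

```bash
cat > go.py <<'E'
import sys; from h import *
def go(x,y,z,yaw,n):
    """print rows from the present pose to TCP (mm) with tool-x yaw (deg)"""
    s=sensors.state(); p=s['tool_pos']*1000; R=s['orientation']
    y0=np.degrees(np.arctan2(R[1,0],R[0,0])); dy=(yaw-y0+180)%360-180
    d=(np.array([x,y,z])-p); print('pos',p.round(1),'yaw',round(y0,1),'d',d.round(1),'dyaw',round(dy,1),'t',round(s['t'],2),'per row',round(np.linalg.norm(d)/n,1))
    out=[]
    for i in range(n):
        a=np.radians(y0+dy*i/n); e=d/n
        out+=[[round(e[0]*np.cos(a)+e[1]*np.sin(a),1),round(e[0]*np.sin(a)-e[1]*np.cos(a),1),round(-e[2],1),round(-dy/n,2)]]
    for k in range(0,n,8): print(','.join(str(v) for r in out[k:k+8] for v in r))
if __name__=='__main__':
    a=list(map(float,sys.argv[1:])); go(*a[:4],int(a[4]))
E
python3 go.py 510 -218 250 -1.7 16
```

```text
pos [ 251.8 -571.8  230.7] yaw 23.8 d [258.2 353.8  19.3] dyaw -25.5 t 0.15 per row 27.4
23.7,-13.7,-1.2,1.59,23.3,-14.4,-1.2,1.59,22.9,-15.0,-1.2,1.59,22.5,-15.7,-1.2,1.59,22.0,-16.3,-1.2,1.59,21.6,-16.9,-1.2,1.59,21.1,-17.5,-1.2,1.59,20.6,-18.0,-1.2,1.59
20.1,-18.6,-1.2,1.59,19.5,-19.2,-1.2,1.59,19.0,-19.7,-1.2,1.59,18.5,-20.2,-1.2,1.59,17.9,-20.7,-1.2,1.59,17.3,-21.2,-1.2,1.59,16.7,-21.7,-1.2,1.59,16.1,-22.1,-1.2,1.59
```

>>> send_rows(
  plan=[24,-14,-1,1.6,23,-14,-1,1.6,23,-15,-1,1.6,22,-16,-1,1.6,22,-16,-1,1.6,22,-17,-1,1.6,21,-17,-1,1.6,21,-18,-1,1.6],
)

```text
t: 0.82
tool_pos: [0.3803, -0.3935, 0.2351]
orientation: [[0.986, 0.168, -0.007], [0.168, -0.986, 0.003], [-0.006, -0.004, -1.0]]
ft_force: [1.1, -0.2, -0.2]
gripper_width: 0.997
```

>>> send_rows(
  plan=[20,-19,-1,1.6,20,-19,-1,1.6,19,-20,-1,1.6,18,-20,-1,1.6,18,-21,-1,1.6,17,-21,-1,1.6,17,-22,-1,1.6,16,-22,-1,1.6],
)

```text
t: 1.48
tool_pos: [0.5187, -0.2096, 0.2419]
orientation: [[0.998, -0.067, -0.009], [-0.067, -0.998, 0.004], [-0.009, -0.003, -1.0]]
ft_force: [0.6, -0.4, 0.3]
gripper_width: 0.998
```

```bash
python3 go.py 510 -218 250 -1.7 8
```

```text
pos [ 518.7 -209.6  241.9] yaw -3.8 d [-8.7 -8.4  8.1] dyaw 2.1 t 1.48 per row 1.8
-1.0,1.1,-1.0,-0.27,-1.0,1.1,-1.0,-0.27,-1.0,1.1,-1.0,-0.27,-1.0,1.1,-1.0,-0.27,-1.0,1.1,-1.0,-0.27,-1.0,1.1,-1.0,-0.27,-1.0,1.1,-1.0,-0.27,-1.0,1.1,-1.0,-0.27
```

```bash
python3 - <<'E'
from h import *
print(sensors.state()['joint_velocities'].round(1))
ke=cam('wrist'); im=imaging.get_image('wrist'); cv2.imwrite('pics/w1.png',im); np.savez('w1.npz',K=ke[0],E=ke[1])
k2=cam('wrist'); print(abs(ke[1]-k2[1]).max())
for col,z in (('green',.07),('blue',.062)):
    for c in blobs(im,col,300): print(col,c.mean(0).round(),rect(ke,c,z))
E
```

```text
[-26.2  11.5 -10.5 -14.    5.4   3.8 -56.9]
0.0051884558178798695
green [ 28. 254.] {'c': (449.7, 76.4), 'wh': (58, 59), 'long': 71.8}
green [321. 132.] {'c': (553.1, -215.8), 'wh': (61, 199), 'long': 88.3}
green [24. 50.] {'c': (640.1, 34.1), 'wh': (67, 75), 'long': 108.3}
blue [628. 261.] {'c': (399.1, -509.1), 'wh': (37, 250), 'long': 10.8}
blue [321. 128.] {'c': (545.9, -215.2), 'wh': (182, 230), 'long': 87.3}
```

View pics/w1.png

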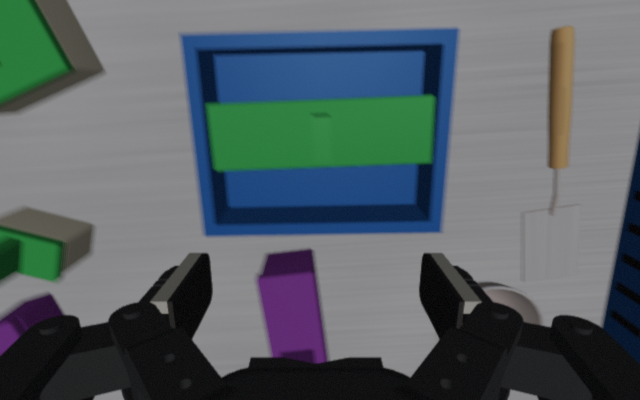

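The wrist shows the crate at (320,132) with the long tub, and the arm was still drifting. I'll settle and measure again.

>>> send_rows(
  plan=[-3,2,0,-1,-3,2,0,-1,-2,2,0,0,0,0,0,0,0,0,0,0,0,0,0,0,0,0,0,0,0,0,0,0],
)

```text
t: 2.2
tool_pos: [0.5112, -0.2115, 0.2411]
orientation: [[1.0, -0.025, -0.009], [-0.025, -1.0, 0.006], [-0.01, -0.006, -1.0]]
ft_force: [-0.3, -0.6, 0.1]
gripper_width: 1.001
```

```bash
cat > look.py <<'E'
import sys; from h import *
def look(name):
    s=sensors.state(); print('pos',(s['tool_pos']*1000).round(1),'yaw',np.degrees(np.arctan2(s['orientation'][1,0],s['orientation'][0,0])).round(2),'vmax',abs(s['joint_velocities']).max().round(1),'F',s['ft_force'].round(1),'w',round(s['gripper_width'],3),'t',round(s['t'],2))
    ke=cam('wrist'); im=imaging.get_image('wrist'); cv2.imwrite(f'pics/{name}.png',im); np.savez(f'{name}.npz',K=ke[0],E=ke[1])
    for col,z in (('green',float(sys.argv[2])),('blue',.062)):
        for c in blobs(im,col,300):
            q=cv2.boxPoints(cv2.minAreaRect(c.astype(np.float32)))
            ap=cv2.approxPolyDP(c.reshape(-1,1,2),.03*cv2.arcLength(c.reshape(-1,1,2),True),True)[:,0]
            print(col,c.mean(0).round(),rect(ke,c,z),'corners',(ray(ke,ap,z)[:,:2]*1000).round().astype(int).tolist())
look(sys.argv[1])
E
python3 look.py w2 .07
```

```text
pos [ 511.2 -211.5  241.1] yaw -1.44 vmax 0.3 F [-0.3 -0.6  0.1] w 1.001 t 2.2
green [ 26. 239.] {'c': (448.3, 68.9), 'wh': (55, 55), 'long': 164.2} corners [[482, 88], [429, 103], [425, 52], [464, 36]]
green [323. 126.] {'c': (551.3, -217.8), 'wh': (60, 197), 'long': 88.6} corners [[583, -121], [524, -121], [520, -315], [579, -315]]
green [28. 39.] {'c': (631.8, 29.4), 'wh': (55, 74), 'long': 108.2} corners [[658, 38], [594, 56], [618, -14], [657, 0]]
blue [627. 259.] {'c': (401.5, -511.3), 'wh': (43, 246), 'long': 13.2} corners [[526, -504], [338, -504], [287, -560], [372, -510], [362, -543], [405, -510], [402, -533]]
blue [323. 121.] {'c': (544.4, -217.3), 'wh': (183, 233), 'long': 87.5} corners [[640, -105], [459, -98], [449, -329], [631, -336]]
```

View pics/w2.png

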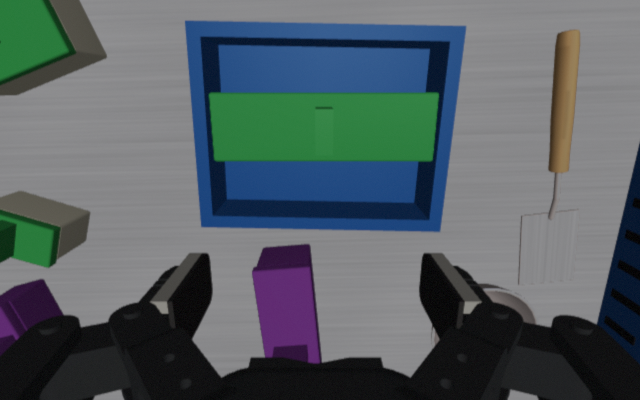

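```bash
python3 - <<'E'
import cv2
im=cv2.imread('pics/w2.png')[10:245,180:475]
cv2.imwrite('pics/c2.png',cv2.resize(im,None,fx=2.5,fy=2.5,interpolation=cv2.INTER_CUBIC))
E
```

```text
(no output)
```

View pics/c2.png

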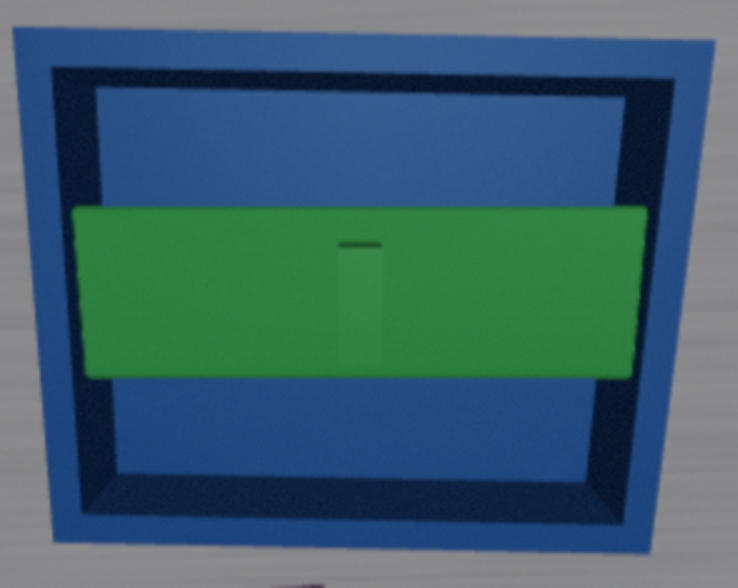

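```bash
python3 - <<'E'
from h import *
d=np.load('w2.npz'); ke=(d['K'],d['E'])
for n,q,z in (('rim',[(53,68),(674,79),(622,523),(82,514)],.062),('floor',[(97,87),(625,97),(586,483),(117,474)],.006),('tub',[(73,207),(647,207),(634,378),(87,378)],.07),('fin',[(337,247),(382,247)],.106)):
    p=ray(ke,np.array(q)/2.5+[180-.3,10-.3],z)[:,:2]*1000
    print(n,p.round(1).tolist(),'c',p.mean(0).round(1),[np.linalg.norm(p[i]-p[i-1]).round(1) for i in range(len(p))], [np.degrees(np.arctan2(*(p[i]-p[i-1])[::-1])).round(1) for i in range(len(p))])
E
```

```text
rim [[627.9, -117.0], [619.1, -325.1], [460.9, -318.2], [469.3, -109.5]] c [ 544.3 -217.5] [np.float64(158.7), np.float64(208.3), np.float64(158.4), np.float64(208.9)] [np.float64(-2.7), np.float64(-92.4), np.float64(177.5), np.float64(87.7)]
floor [[628.6, -116.7], [619.6, -325.7], [459.2, -319.1], [468.3, -109.1]] c [ 543.9 -217.7] [np.float64(160.5), np.float64(209.2), np.float64(160.5), np.float64(210.3)] [np.float64(-2.7), np.float64(-92.5), np.float64(177.6), np.float64(87.5)]
tub [[583.1, -121.1], [578.2, -316.5], [519.3, -316.2], [524.0, -119.6]] c [ 551.1 -218.3] [np.float64(59.1), np.float64(195.5), np.float64(58.9), np.float64(196.7)] [np.float64(-1.5), np.float64(-91.4), np.float64(179.7), np.float64(88.6)]
fin [[569.2, -211.1], [568.9, -224.9]] c [ 569.1 -218. ] [np.float64(13.7), np.float64(13.7)] [np.float64(88.6), np.float64(-91.4)]
```

The crop gives consistent rim, floor and lid corners. The crate is at (544,-218) with yaw -2.5°, and the long tub at (551,-218) with yaw -1.4°. Plan in crate axes: long tub at x=+48, wide tub at (-31,+44), small tubs at (-55,-59) and (-7.5,-59).

```bash
cat > cr.py <<'E'
import numpy as np
a=np.radians(-2.5)
def cr(x,y): return (544.1+x*np.cos(a)-y*np.sin(a)).round(1),(-217.6+x*np.sin(a)+y*np.cos(a)).round(1)
for n,p in dict(long=(48,0),wide=(-31,44),s1=(-54.7,-59),s2=(-7.4,-59)).items(): print(n,cr(*p))
E
python3 cr.py; python3 go.py 551 -218 74 -1.4 8
```

```text
long (np.float64(592.1), np.float64(-219.7))
wide (np.float64(515.0), np.float64(-172.3))
s1 (np.float64(486.9), np.float64(-274.2))
s2 (np.float64(534.1), np.float64(-276.2))
pos [ 511.3 -211.6  241.1] yaw -1.4 d [  39.7   -6.4 -167.1] dyaw 0.0 t 2.25 per row 21.5
5.0,0.7,20.9,-0.0,5.0,0.7,20.9,-0.0,5.0,0.7,20.9,-0.0,5.0,0.7,20.9,-0.0,5.0,0.7,20.9,-0.0,5.0,0.7,20.9,-0.0,5.0,0.7,20.9,-0.0,5.0,0.7,20.9,-0.0
```

>>> send_rows(
  plan=[12,2,5,0,12,2,15,0,10,2,25,0,5,0,28,0,0,0,25,0,0,0,20,0,0,0,10,0,0,0,0,0],
)

```text
t: 2.92
tool_pos: [0.5525, -0.2194, 0.1098]
orientation: [[1.0, -0.027, -0.004], [-0.027, -1.0, 0.004], [-0.004, -0.004, -1.0]]
ft_force: [-0.3, -0.5, -1.1]
gripper_width: 0.999
```

```bash
python3 go.py 551 -218 74 -1.4 4
```

```text
pos [ 552.5 -219.4  109.8] yaw -1.5 d [ -1.5   1.4 -35.8] dyaw 0.1 t 2.92 per row 9.0
-0.4,-0.3,9.0,-0.03,-0.4,-0.3,9.0,-0.03,-0.4,-0.3,9.0,-0.03,-0.4,-0.3,9.0,-0.03
```

>>> send_rows(
  plan=[-1,-1,9,0,-0.5,-0.5,10,0,0,0,9,0,0,0,6,0,0,0,2,0,0,0,0,0,0,0,0,0,0,0,0,0],
)

```text
t: 3.58
tool_pos: [0.5529, -0.2186, 0.0748]
orientation: [[1.0, -0.027, 0.001], [-0.027, -1.0, 0.002], [0.001, -0.002, -1.0]]
ft_force: [0.5, -0.3, -0.3]
gripper_width: 0.996
```

>>> send_rows(
  plan=[0,0,0,0,0,0,0,0,0,0,0,0,0,0,0,0,0,0,0,0,0,0,0,0,0,0,0,0,0,0,0,0],
  gripper=-1,
  newtons=60,
)

```text
t: 4.25
tool_pos: [0.5541, -0.2189, 0.0766]
orientation: [[1.0, -0.027, 0.004], [-0.027, -1.0, 0.001], [0.004, -0.001, -1.0]]
ft_force: [0.5, -1.4, -0.6]
gripper_width: 0.158
```

```bash
python3 look.py w3 .07 | grep pos; python3 go.py 592 -219.7 77 -2.5 8
```

```text
pos [ 554.1 -218.9   76.6] yaw -1.55 vmax 0.1 F [ 0.5 -1.4 -0.6] w 0.158 t 4.25
pos [ 554.1 -218.9   76.6] yaw -1.6 d [37.9 -0.8  0.4] dyaw -0.9 t 4.3 per row 4.7
4.7,-0.0,-0.0,0.12,4.7,-0.0,-0.0,0.12,4.7,-0.0,-0.0,0.12,4.7,-0.1,-0.0,0.12,4.7,-0.1,-0.0,0.12,4.7,-0.1,-0.0,0.12,4.7,-0.1,-0.0,0.12,4.7,-0.1,-0.0,0.12
```

View pics/w3.png

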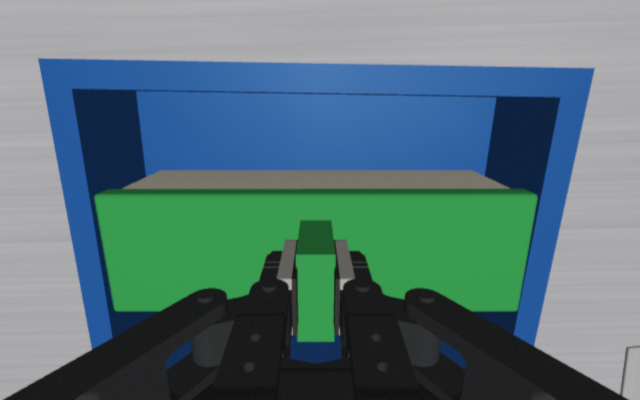

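The fin is gripped centrally (pixel 317,290) and the opening matches its 14 mm. I'll lift slightly and shift toward +x.

>>> send_rows(
  plan=[0,0,-3,0,0,0,-4,0,3,0,-3,0.3,6,0,0,0.3,8,0,0,0.3,8,0,0,0,6,0,0,0,3,0,0,0],
)

```text
t: 4.97
tool_pos: [0.5895, -0.2199, 0.0854]
orientation: [[0.999, -0.045, -0.0], [-0.045, -0.999, 0.002], [-0.0, -0.002, -1.0]]
ft_force: [1.0, 0.4, -4.4]
gripper_width: 0.157
```

```bash
python3 look.py w4 .07 | grep pos; python3 go.py 595 -220.4 76.6 -2.5 8
```

```text
pos [ 589.5 -219.9   85.4] yaw -2.59 vmax 6.5 F [ 1.   0.4 -4.4] w 0.157 t 4.97
pos [ 589.7 -219.7   85.3] yaw -2.6 d [ 5.3 -0.7 -8.7] dyaw 0.1 t 5.02 per row 1.3
0.7,0.1,1.1,-0.01,0.7,0.1,1.1,-0.01,0.7,0.1,1.1,-0.01,0.7,0.1,1.1,-0.01,0.7,0.1,1.1,-0.01,0.7,0.1,1.1,-0.01,0.7,0.1,1.1,-0.01,0.7,0.1,1.1,-0.01
```

View pics/w4.png

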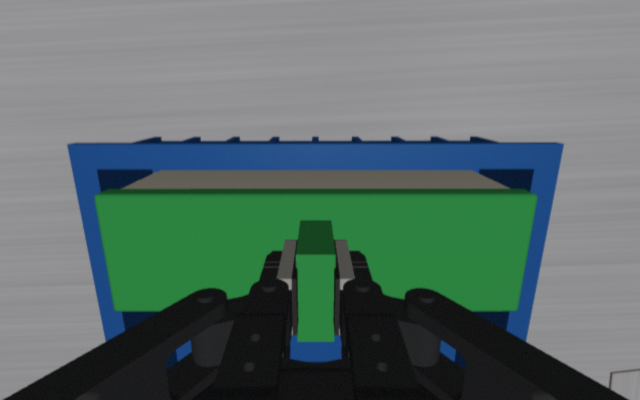

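>>> send_rows(
  plan=[2,0,0,0,2,0,1,0,1,0,2,0,0,0,2,0,0,0,2,0,0,0,1,0,0,0,1,0,0,0,1,0],
)

```text
t: 5.68
tool_pos: [0.5953, -0.2198, 0.0768]
orientation: [[0.999, -0.044, 0.0], [-0.044, -0.999, 0.002], [0.0, -0.002, -1.0]]
ft_force: [-4.3, 0.7, 5.0]
gripper_width: 0.154
```

```bash
python3 look.py w5 .07 ; python3 go.py 595 -220.4 76.6 -2.5 8|head -1
```

```text
pos [ 595.3 -219.8   76.8] yaw -2.55 vmax 0.4 F [-4.3  0.7  5. ] w 0.154 t 5.68
green [316. 251.] {'c': (586.1, -219.0), 'wh': (78, 196), 'long': 87.5} corners [[626, -123], [568, -121], [602, -211], [548, -209], [601, -229], [560, -315], [616, -318]]
blue [179. 354.] {'c': (535.1, -143.4), 'wh': (7, 23), 'long': 126.9} corners [[544, -151], [537, -141], [527, -136], [537, -151]]
blue [452. 354.] {'c': (528.9, -289.4), 'wh': (7, 23), 'long': 48.0} corners [[539, -283], [531, -282], [520, -297], [529, -294]]
blue [315. 349.] {'c': (535.2, -216.7), 'wh': (18, 28), 'long': 87.5} corners [[544, -204], [530, -203], [526, -219], [530, -231], [543, -230], [539, -226]]
blue [316. 214.] {'c': (589.1, -219.3), 'wh': (105, 233), 'long': 87.4} corners [[641, -105], [542, -101], [628, -125], [621, -308], [532, -332], [630, -337]]
pos [ 595.3 -219.7   76.7] yaw -2.5 d [-0.3 -0.7 -0.1] dyaw 0.0 t 5.73 per row 0.1
```

View pics/w5.png

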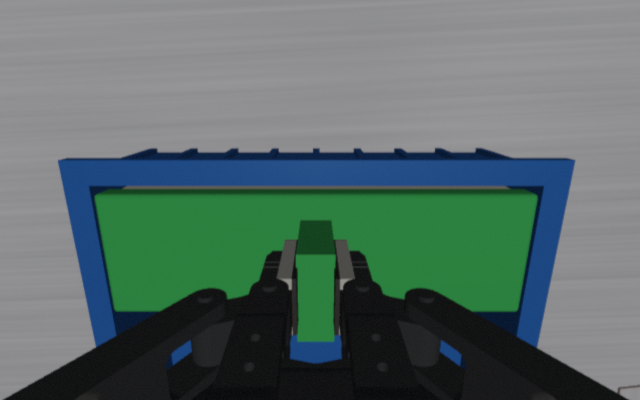

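The long tub is on the floor (Fz +5 N) against the far side. I'll release it and move up to view the wide tub.

>>> send_rows(
  plan=[0,0,0,0,0,0,0,0,0,0,0,0,0,0,0,0,0,0,-8,0,0,0,-18,0,0,0,-25,0,0,0,-25,0],
  gripper=0.5,
)

```text
t: 6.4
tool_pos: [0.593, -0.2197, 0.1525]
orientation: [[0.999, -0.045, -0.005], [-0.045, -0.999, 0.004], [-0.006, -0.004, -1.0]]
ft_force: [1.4, -0.3, -0.3]
gripper_width: 0.752
```

```bash
python3 go.py 595 60 200 18 12
```

```text
pos [ 593.  -219.7  152.5] yaw -2.6 d [  2.  279.7  47.5] dyaw 20.6 t 6.4 per row 23.6
-0.9,-23.3,-4.0,-1.71,-0.2,-23.3,-4.0,-1.71,0.5,-23.3,-4.0,-1.71,1.2,-23.3,-4.0,-1.71,1.9,-23.2,-4.0,-1.71,2.6,-23.2,-4.0,-1.71,3.3,-23.1,-4.0,-1.71,4.0,-23.0,-4.0,-1.71
4.7,-22.8,-4.0,-1.71,5.3,-22.7,-4.0,-1.71,6.0,-22.5,-4.0,-1.71,6.7,-22.3,-4.0,-1.71
```

>>> send_rows(
  plan=[0,-18,-20,-1.7,0,-26,-10,-2,0,-30,-4,-2,1,-32,0,-2,2,-32,0,-2,3,-32,0,-2,4,-30,0,-2,5,-28,0,-2],
)

```text
t: 7.07
tool_pos: [0.5899, 0.0173, 0.1975]
orientation: [[0.972, 0.236, 0.007], [0.236, -0.972, -0.002], [0.006, 0.003, -1.0]]
ft_force: [0.2, -0.3, -0.7]
gripper_width: 0.752
```

```bash
python3 go.py 595 60 200 18 8
```

```text
pos [589.9  17.3 197.5] yaw 13.7 d [ 5.1 42.7  2.5] dyaw 4.3 t 7.07 per row 5.4
1.9,-5.0,-0.3,-0.54,1.9,-5.0,-0.3,-0.54,2.0,-5.0,-0.3,-0.54,2.0,-5.0,-0.3,-0.54,2.1,-5.0,-0.3,-0.54,2.1,-4.9,-0.3,-0.54,2.2,-4.9,-0.3,-0.54,2.2,-4.9,-0.3,-0.54
```

>>> send_rows(
  plan=[5,-16,0,-1,3,-8,0,-1,2,-4,0,0,1,-2,0,0,0,0,0,0,0,0,0,0,0,0,0,0,0,0,0,0],
)

```text
t: 7.73
tool_pos: [0.592, 0.0562, 0.1974]
orientation: [[0.96, 0.279, 0.006], [0.279, -0.96, -0.001], [0.005, 0.003, -1.0]]
ft_force: [-0.6, 0.0, -0.7]
gripper_width: 0.749
```

```bash
python3 look.py w6 .064
```

```text
pos [592.   56.2 197.4] yaw 16.22 vmax 0.8 F [-0.6  0.  -0.7] w 0.749 t 7.73
green [250. 325.] {'c': (446.2, 78.9), 'wh': (48, 55), 'long': 160.6} corners [[480, 92], [430, 97], [421, 91], [420, 63], [465, 52]]
green [579. 259.] {'c': (593.6, -187.3), 'wh': (61, 141), 'long': 87.1} corners [[623, -118], [566, -124], [560, -256], [622, -220]]
green [ 23. 189.] {'c': (520.8, 289.0), 'wh': (45, 81), 'long': 140.8} corners [[563, 278], [541, 301], [476, 298], [538, 247]]
green [324. 117.] {'c': (643.2, 64.3), 'wh': (86, 112), 'long': 108.4} corners [[700, 25], [666, 130], [586, 104], [620, -2]]
blue [553. 265.] {'c': (573.7, -191.7), 'wh': (131, 250), 'long': 78.8} corners [[638, -77], [536, -84], [485, -302], [558, -260], [572, -114], [629, -115], [636, -214]]
```

View pics/w6.png

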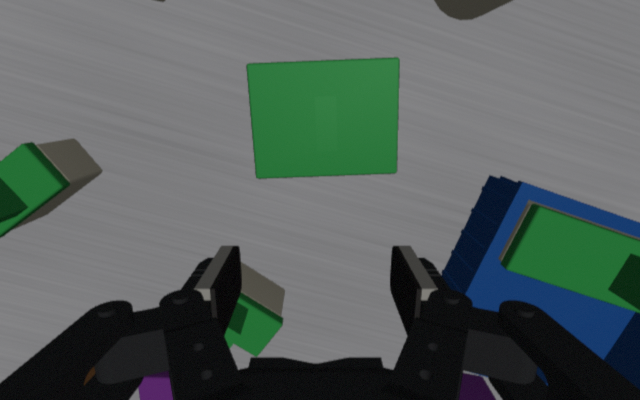

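The wide tub is at (643,64), yaw 18.4° (pixel 324,117). I'll approach it.

```bash
python3 go.py 643.2 64.3 70 18.4 8
```

```text
pos [592.   56.  197.4] yaw 16.2 d [  51.2    8.3 -127.4] dyaw 2.2 t 7.78 per row 17.2
6.4,0.8,15.9,-0.27,6.4,0.8,15.9,-0.27,6.4,0.8,15.9,-0.27,6.4,0.9,15.9,-0.27,6.4,0.9,15.9,-0.27,6.4,0.9,15.9,-0.27,6.4,1.0,15.9,-0.27,6.4,1.0,15.9,-0.27
```

>>> send_rows(
  plan=[13,2,5,-0.7,15,2,10,-0.7,13,2,15,-0.7,7,1,18,0,2,0,18,0,0,0,15,0,0,0,8,0,0,0,0,0],
)

```text
t: 8.45
tool_pos: [0.6467, 0.0569, 0.106]
orientation: [[0.952, 0.306, 0.009], [0.306, -0.952, -0.004], [0.007, 0.007, -1.0]]
ft_force: [-0.5, 0.4, -0.3]
gripper_width: 0.748
```

```bash
python3 go.py 643.2 64.3 71 18.4 4
```

```text
pos [646.7  56.9 106. ] yaw 17.8 d [ -3.5   7.4 -35. ] dyaw 0.6 t 8.45 per row 9.0
-0.3,-2.0,8.7,-0.15,-0.3,-2.0,8.7,-0.15,-0.3,-2.0,8.7,-0.15,-0.2,-2.0,8.7,-0.15
```

>>> send_rows(
  plan=[-0.5,-3,3,-0.3,-0.5,-3,7,-0.3,0,-1,9,0,0,0,8,0,0,0,6,0,0,0,2,0,0,0,0,0,0,0,0,0],
)

```text
t: 9.12
tool_pos: [0.6446, 0.0631, 0.0705]
orientation: [[0.949, 0.316, 0.013], [0.316, -0.949, -0.004], [0.011, 0.008, -1.0]]
ft_force: [-0.4, 0.2, -0.1]
gripper_width: 0.747
```

```bash
python3 go.py 643.2 64.3 71 18.4 4
```

```text
pos [644.6  63.1  70.5] yaw 18.4 d [-1.4  1.2  0.5] dyaw -0.0 t 9.12 per row 0.5
-0.2,-0.4,-0.1,0.0,-0.2,-0.4,-0.1,0.0,-0.2,-0.4,-0.1,0.0,-0.2,-0.4,-0.1,0.0
```

>>> send_rows(
  plan=[-1,-1.5,0,0,0,0,0,0,0,0,0,0,0,0,0,0,0,0,0,0,0,0,0,0,0,0,0,0,0,0,0,0],
  gripper=-1,
)

```text
t: 9.78
tool_pos: [0.6439, 0.064, 0.0717]
orientation: [[0.949, 0.315, 0.015], [0.315, -0.949, -0.004], [0.013, 0.009, -1.0]]
ft_force: [0.7, -1.0, -0.6]
gripper_width: 0.156
```

```bash
python3 look.py w7 .064|head -1
```

```text
pos [643.9  64.   71.7] yaw 18.37 vmax 0.1 F [ 0.7 -1.  -0.6] w 0.156 t 9.78
```

View pics/w7.png

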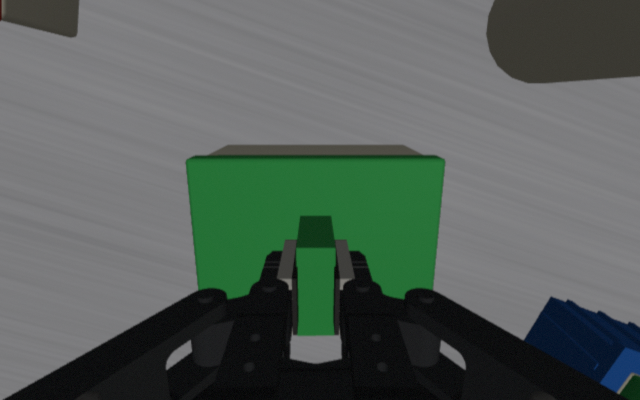

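The wide tub is gripped at mid-fin. I'll lift it and carry it to the crate.

>>> send_rows(
  plan=[0,0,-8,0,0,0,-18,0,0,0,-24,0,0,0,-24,0,0,0,-20,0,-10,6,-12,1.5,-16,12,-3,2.5,-18,16,0,2.5],
)

```text
t: 10.5
tool_pos: [0.6055, 0.0246, 0.1833]
orientation: [[0.977, 0.212, 0.004], [0.212, -0.977, -0.001], [0.003, 0.002, -1.0]]
ft_force: [-0.0, 0.4, -4.6]
gripper_width: 0.152
```

```bash
python3 go.py 515 -171 185 -2.5 8
```

```text
pos [605.5  24.6 183.3] yaw 12.3 d [ -90.5 -195.6    1.7] dyaw -14.8 t 10.5 per row 26.9
-16.2,21.5,-0.2,1.84,-15.5,22.0,-0.2,1.84,-14.8,22.5,-0.2,1.84,-14.1,23.0,-0.2,1.84,-13.3,23.4,-0.2,1.84,-12.6,23.8,-0.2,1.84,-11.8,24.2,-0.2,1.84,-11.0,24.6,-0.2,1.84
```

>>> send_rows(
  plan=[-17,21,0,2,-16,24,0,2,-15,26,0,2,-14,26,0,2,-11,24,0,2,-7,18,0,1,-4,12,0,0,-2,6,0,0],
)

```text
t: 11.17
tool_pos: [0.5286, -0.1504, 0.1849]
orientation: [[1.0, 0.01, -0.001], [0.01, -1.0, -0.001], [-0.001, 0.001, -1.0]]
ft_force: [0.1, 0.9, -4.2]
gripper_width: 0.151
```

```bash
python3 go.py 515 -172 130 -2.5 8
```

```text
pos [ 528.6 -150.4  184.9] yaw 0.6 d [-13.6 -21.6 -54.9] dyaw -3.1 t 11.17 per row 7.6
-1.7,2.7,6.9,0.38,-1.7,2.7,6.9,0.38,-1.7,2.7,6.9,0.38,-1.7,2.7,6.9,0.38,-1.7,2.7,6.9,0.38,-1.6,2.7,6.9,0.38,-1.6,2.8,6.9,0.38,-1.6,2.8,6.9,0.38
```

>>> send_rows(
  plan=[-4,5,0,1,-4,6,3,1,-3,5,6,1,-1,3,8,0,0,1,6,0,0,0,3,0,0,0,0,0,0,0,0,0],
)

```text
t: 11.83
tool_pos: [0.5147, -0.1686, 0.155]
orientation: [[0.999, -0.044, -0.004], [-0.044, -0.999, 0.001], [-0.004, -0.001, -1.0]]
ft_force: [-0.1, -0.1, -4.7]
gripper_width: 0.155
```

```bash
python3 look.py w8 .064|head -1;  python3 go.py 515 -172 130 -2.5 8|head -1
```

```text
pos [ 514.7 -168.6  155. ] yaw -2.54 vmax 0.6 F [-0.1 -0.1 -4.7] w 0.155 t 11.83
pos [ 514.7 -168.4  155. ] yaw -2.5 d [  0.3  -3.6 -25. ] dyaw 0.0 t 11.88 per row 3.2
```

View pics/w8.png

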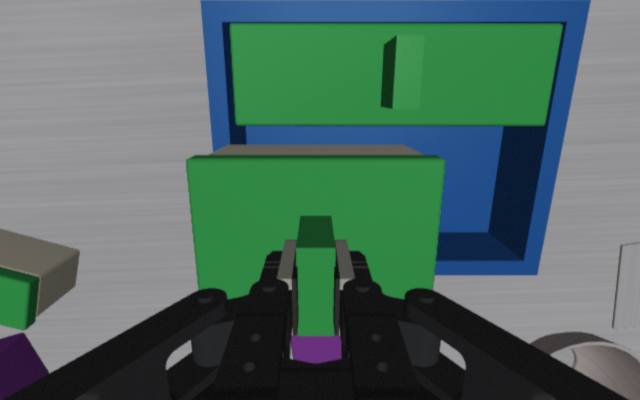

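```bash
python3 - <<'E'
from h import *
from cr import a
d=np.load('w8.npz'); ke=(d['K'],d['E'])
p=ray(ke,[(235,125),(547,125),(561,24),(231,24)],.07)[:,:2]*1000-[544.1,-217.6]
R=np.array([[np.cos(a),-np.sin(a)],[np.sin(a),np.cos(a)]])
print((p@R).round(1))
E
```

```text
long (np.float64(592.1), np.float64(-219.7))
wide (np.float64(515.0), np.float64(-172.3))
s1 (np.float64(486.9), np.float64(-274.2))
s2 (np.float64(534.1), np.float64(-276.2))
[[ 19.   99.1]
 [ 18.9 -98.6]
 [ 77.2 -96.1]
 [ 77.4  97.6]]
```

The long tub lies in crate x 19–79 and y ±99, square to the walls. The wide tub has room, so I'll lower it.

>>> send_rows(
  plan=[0,2,0,0,0,1,2,0,0,0,6,0,0,0,8,0,0,0,8,0,0,0,4,0,0,0,1,0,0,0,0,0],
)

```text
t: 12.55
tool_pos: [0.5151, -0.1709, 0.123]
orientation: [[0.999, -0.043, -0.003], [-0.043, -0.999, 0.001], [-0.003, -0.001, -1.0]]
ft_force: [-0.4, 0.6, -3.4]
gripper_width: 0.156
```

```bash
python3 go.py 515.3 -172.3 77.7 -2.5 8|head -1
```

```text
pos [ 515.1 -170.9  123. ] yaw -2.4 d [  0.2  -1.4 -45.3] dyaw -0.1 t 12.55 per row 5.7
```

>>> send_rows(
  plan=[0,1,3,0,0,0.5,6,0,0,0,8,0,0,0,8,0,0,0,6,0,0,0,4,0,0,0,2,0,0,0,0,0],
)

```text
t: 13.22
tool_pos: [0.5147, -0.1726, 0.0817]
orientation: [[0.999, -0.043, -0.004], [-0.043, -0.999, 0.002], [-0.004, -0.001, -1.0]]
ft_force: [-0.2, 0.4, -4.9]
gripper_width: 0.154
```

```bash
python3 go.py 515.3 -172.3 77.7 -2.5 8|head -1
```

```text
pos [ 514.7 -172.6   81.7] yaw -2.4 d [ 0.6  0.3 -4. ] dyaw -0.1 t 13.22 per row 0.5
```

>>> send_rows(
  plan=[0,0,1,0,0,0,1,0,0,0,1,0,0,0,1,0,0,0,1,0,0,0,1,0,0,0,0.5,0,0,0,0.5,0],
)

```text
t: 13.88
tool_pos: [0.5157, -0.1725, 0.0779]
orientation: [[0.999, -0.043, -0.001], [-0.043, -0.999, 0.0], [-0.001, -0.0, -1.0]]
ft_force: [-3.0, 2.0, 1.0]
gripper_width: 0.152
```

```bash
python3 look.py w9 .07|head -1
```

```text
pos [ 515.7 -172.5   77.9] yaw -2.44 vmax 0.2 F [-3.  2.  1.] w 0.152 t 13.88
```

View pics/w9.png

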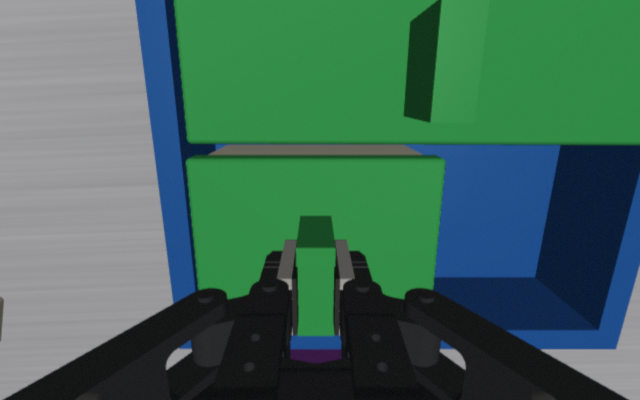

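The wide tub is on the floor. I'll release it and go to the nearer small tub.

>>> send_rows(
  plan=[0,0,0,0,0,0,0,0,0,0,0,0,0,0,0,0,0,0,-8,0,0,0,-18,0,0,0,-25,0,0,0,-25,0],
  gripper=0.5,
)

```text
t: 14.6
tool_pos: [0.5145, -0.1721, 0.1539]
orientation: [[0.999, -0.042, -0.006], [-0.042, -0.999, 0.002], [-0.006, -0.002, -1.0]]
ft_force: [0.1, -0.6, 0.5]
gripper_width: 0.75
```

```bash
python3 go.py 415 108 190 -20 12
```

```text
pos [ 514.5 -172.1  153.9] yaw -2.4 d [-99.5 280.1  36.1] dyaw -17.6 t 14.6 per row 25.0
-9.3,-23.0,-3.0,1.46,-9.9,-22.7,-3.0,1.46,-10.4,-22.5,-3.0,1.46,-11.0,-22.2,-3.0,1.46,-11.6,-21.9,-3.0,1.46,-12.1,-21.6,-3.0,1.46,-12.7,-21.3,-3.0,1.46,-13.2,-21.0,-3.0,1.46
-13.7,-20.6,-3.0,1.46,-14.3,-20.3,-3.0,1.46,-14.8,-19.9,-3.0,1.46,-15.3,-19.5,-3.0,1.46
```

>>> send_rows(
  plan=[-9,-23,-10,1.5,-11,-27,-5,2,-12,-28,-3,2,-13,-28,0,2,-14,-27,0,2,-14,-25,0,2,-14,-24,0,2,-15,-24,0,1.5],
)

```text
t: 15.27
tool_pos: [0.4502, 0.0497, 0.185]
orientation: [[0.947, -0.321, 0.012], [-0.321, -0.947, -0.004], [0.013, -0.0, -1.0]]
ft_force: [-0.2, 0.1, -0.0]
gripper_width: 0.749
```

```bash
python3 go.py 415 108 190 -20 8|head -2
```

```text
pos [450.2  49.7 185. ] yaw -18.7 d [-35.2  58.3   5. ] dyaw -1.3 t 15.27 per row 8.5
-6.5,-5.5,-0.6,0.16,-6.5,-5.5,-0.6,0.16,-6.5,-5.5,-0.6,0.16,-6.5,-5.4,-0.6,0.16,-6.6,-5.4,-0.6,0.16,-6.6,-5.4,-0.6,0.16,-6.6,-5.4,-0.6,0.16,-6.6,-5.4,-0.6,0.16
```

>>> send_rows(
  plan=[-13,-15,0,0,-12,-10,0,0,-10,-6,0,0,-7,-3,0,0,-3,-1,0,0,0,0,0,0,0,0,0,0,0,0,0,0],
)

```text
t: 15.93
tool_pos: [0.4165, 0.1043, 0.1885]
orientation: [[0.949, -0.316, 0.019], [-0.316, -0.949, -0.004], [0.019, -0.002, -1.0]]
ft_force: [-0.1, 0.7, 0.1]
gripper_width: 0.752
```

```bash
python3 look.py w10 .064
```

```text
pos [416.5 104.3 188.5] yaw -18.42 vmax 0.7 F [-0.1  0.7  0.1] w 0.752 t 15.93
green [313. 143.] {'c': (449.9, 95.7), 'wh': (47, 83), 'long': 70.4} corners [[484, 127], [445, 139], [419, 63], [458, 50]]
green [ 43. 143.] {'c': (516.3, 294.7), 'wh': (54, 85), 'long': 139.0} corners [[559, 284], [497, 336], [470, 304], [531, 247]]
green [612.   5.] {'c': (474.0, -130.4), 'wh': (11, 35), 'long': 71.6} corners [[485, -116], [473, -116], [472, -148]]
blue [592.  22.] {'c': (472.8, -122.1), 'wh': (33, 55), 'long': 85.8} corners [[490, -96], [459, -95], [456, -148], [470, -150], [473, -109], [487, -109]]
```

View pics/w10.png

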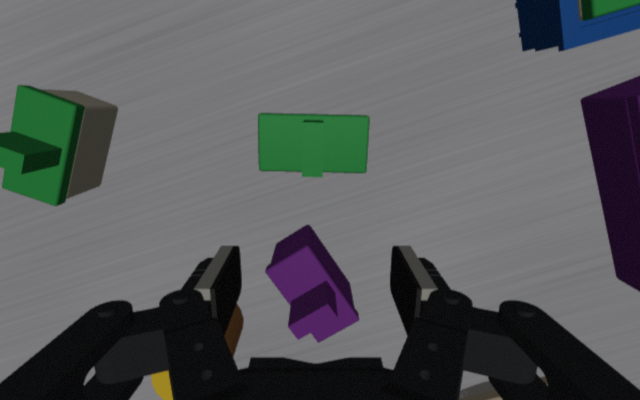

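The small tub sits at pixel (313,143), about (451.5,95) with yaw -19°. The purple look-alike at (312,280) is clear of the path.

```bash
python3 go.py 451.3 95 71 -19.1 8|head -2
```

```text
pos [416.6 104.1 188.5] yaw -18.4 d [  34.7   -9.1 -117.5] dyaw -0.7 t 15.98 per row 15.4
4.5,-0.3,14.7,0.08,4.5,-0.3,14.7,0.08,4.5,-0.3,14.7,0.08,4.5,-0.3,14.7,0.08,4.5,-0.3,14.7,0.08,4.5,-0.3,14.7,0.08,4.5,-0.3,14.7,0.08,4.5,-0.3,14.7,0.08
```

>>> send_rows(
  plan=[9,-1,5,0.5,10,-1,10,0.5,9,0,15,0,5,0,18,0,1,0,18,0,0,0,15,0,0,0,8,0,0,0,0,0],
)

```text
t: 16.65
tool_pos: [0.4562, 0.0888, 0.0966]
orientation: [[0.939, -0.343, 0.02], [-0.343, -0.939, -0.004], [0.02, -0.003, -1.0]]
ft_force: [-0.4, -0.3, 0.2]
gripper_width: 0.751
```

```bash
python3 go.py 451.3 95 71 -19.1 4|head -2
```

```text
pos [456.2  88.8  96.6] yaw -20.0 d [ -4.9   6.2 -25.6] dyaw 0.9 t 16.65 per row 6.7
-1.7,-1.0,6.4,-0.24,-1.7,-1.1,6.4,-0.24,-1.7,-1.1,6.4,-0.24,-1.7,-1.1,6.4,-0.24
```

>>> send_rows(
  plan=[-3,-2,0,-0.5,-2.5,-2,4,-0.4,-1,-1,7,0,0,0,7,0,0,0,5,0,0,0,2,0,0,0,0,0,0,0,0,0],
)

```text
t: 17.32
tool_pos: [0.4533, 0.0963, 0.0715]
orientation: [[0.945, -0.327, 0.023], [-0.327, -0.945, -0.004], [0.023, -0.004, -1.0]]
ft_force: [0.2, 0.2, 0.3]
gripper_width: 0.748
```

```bash
python3 go.py 451.3 95 71 -19.1 4|head -2
```

```text
pos [453.3  96.3  71.5] yaw -19.1 d [-2.  -1.3 -0.5] dyaw -0.0 t 17.32 per row 0.6
-0.4,0.5,0.1,0.01,-0.4,0.5,0.1,0.01,-0.4,0.5,0.1,0.01,-0.4,0.5,0.1,0.01
```

>>> send_rows(
  plan=[-1.5,1.5,0,0,-0.5,0.5,0,0,0,0,0,0,0,0,0,0,0,0,0,0,0,0,0,0,0,0,0,0,0,0,0,0],
  gripper=-1,
)

```text
t: 17.98
tool_pos: [0.4509, 0.0949, 0.0722]
orientation: [[0.945, -0.327, 0.025], [-0.327, -0.945, -0.004], [0.024, -0.004, -1.0]]
ft_force: [0.1, 0.7, 0.0]
gripper_width: 0.151
```

```bash
python3 look.py w11 .064|head -1
```

```text
pos [450.9  94.9  72.2] yaw -19.09 vmax 0.1 F [0.1 0.7 0. ] w 0.151 t 17.98
```

View pics/w11.png

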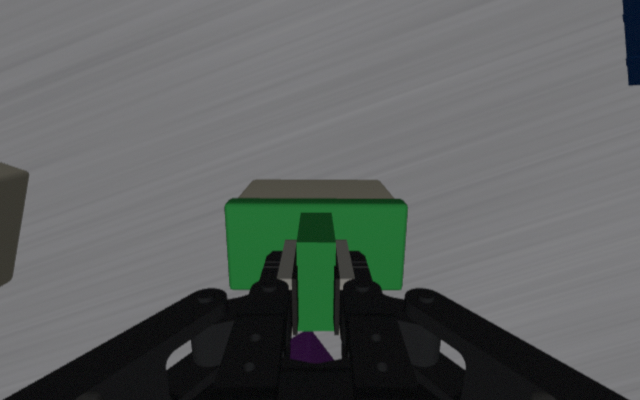

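The small tub is gripped. I'll lift it and carry it to the middle slot.

>>> send_rows(
  plan=[0,0,-8,0,0,0,-18,0,0,0,-25,0,0,0,-28,0,0,0,-24,0,0,8,-14,-1,1,16,-6,-1.5,2,22,-2,-1.5],
)

```text
t: 18.7
tool_pos: [0.434, 0.054, 0.2045]
orientation: [[0.968, -0.25, 0.019], [-0.25, -0.968, -0.001], [0.019, -0.003, -1.0]]
ft_force: [1.0, -1.1, -2.0]
gripper_width: 0.152
```

```bash
python3 go.py 534 -276 197 -2.5 12
```

```text
pos [434.   54.  204.5] yaw -14.5 d [ 100.  -330.    -7.5] dyaw 12.0 t 18.7 per row 28.7
14.9,24.5,0.6,-1.0,14.5,24.8,0.6,-1.0,14.1,25.0,0.6,-1.0,13.6,25.3,0.6,-1.0,13.2,25.5,0.6,-1.0,12.8,25.7,0.6,-1.0,12.3,26.0,0.6,-1.0,11.9,26.2,0.6,-1.0
11.4,26.4,0.6,-1.0,10.9,26.6,0.6,-1.0,10.5,26.8,0.6,-1.0,10.0,26.9,0.6,-1.0
```

>>> send_rows(
  plan=[14,25,0,-1.2,14,28,0,-1.2,14,30,0,-1.2,14,32,0,-1.2,13,32,0,-1.2,12,32,0,-1.2,12,31,0,-1.2,10,28,0,-1],
)

```text
t: 19.37
tool_pos: [0.4941, -0.2063, 0.2129]
orientation: [[0.997, -0.07, 0.024], [-0.07, -0.998, -0.003], [0.024, 0.001, -1.0]]
ft_force: [1.0, -0.3, -2.1]
gripper_width: 0.153
```

```bash
python3 go.py 534 -276 197 -2.5 8|head -2
```

```text
pos [ 494.1 -206.3  212.9] yaw -4.0 d [ 39.9 -69.7 -15.9] dyaw 1.5 t 19.37 per row 10.2
5.6,8.3,2.0,-0.19,5.6,8.4,2.0,-0.19,5.5,8.4,2.0,-0.19,5.5,8.4,2.0,-0.19,5.5,8.4,2.0,-0.19,5.5,8.4,2.0,-0.19,5.4,8.5,2.0,-0.19,5.4,8.5,2.0,-0.19
```

>>> send_rows(
  plan=[10,20,2,0,10,14,4,0,8,8,5,0,5,5,5,0,2,2,5,0,0,0,5,0,0,0,3,0,0,0,0,0],
)

```text
t: 20.03
tool_pos: [0.5248, -0.2671, 0.1838]
orientation: [[0.997, -0.077, 0.022], [-0.077, -0.997, -0.002], [0.022, 0.0, -1.0]]
ft_force: [0.2, 0.4, -2.7]
gripper_width: 0.154
```

```bash
python3 look.py w12 .07|head -1; python3 go.py 534 -276 155 -2.5 8|head -2
```

```text
pos [ 524.8 -267.1  183.8] yaw -4.41 vmax 0.6 F [ 0.2  0.4 -2.7] w 0.154 t 20.03
pos [ 524.8 -267.   184.1] yaw -4.4 d [  9.2  -9.  -29.1] dyaw 1.9 t 20.08 per row 4.0
1.2,1.0,3.6,-0.24,1.2,1.0,3.6,-0.24,1.2,1.0,3.6,-0.24,1.2,1.0,3.6,-0.24,1.2,1.1,3.6,-0.24,1.2,1.1,3.6,-0.24,1.2,1.1,3.6,-0.24,1.2,1.1,3.6,-0.24
```

View pics/w12.png

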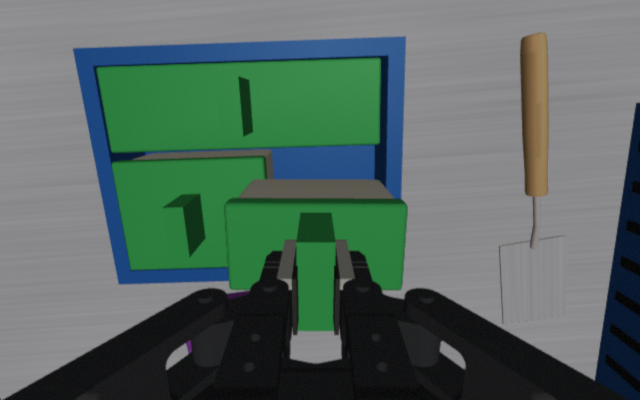

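```bash
cat > loc.py <<'E'
from h import *
a=np.radians(-2.5); R=np.array([[np.cos(a),-np.sin(a)],[np.sin(a),np.cos(a)]])
def loc(f,px,z=.07):
    d=np.load(f+'.npz'); p=ray((d['K'],d['E']),px,z)[:,:2]*1000-[544.1,-217.6]; return (p@R).round(1).tolist()
E
python3 - <<'E'
from loc import *
print(loc('w12',[(98,67),(380,58),(380,143),(109,152)]))
print(loc('w12',[(112,163),(266,155),(131,270)]))
print(loc('w12',[(386,56),(99,66)],.062))
im=cv2.imread('pics/w12.png')[30:300,70:420]; cv2.imwrite('pics/c12.png',cv2.resize(im,None,fx=2.2,fy=2.2,interpolation=cv2.INTER_CUBIC))
E
```

```text
[[77.9, 96.6], [77.3, -97.5], [19.3, -98.3], [19.4, 99.7]]
[[11.2, 99.0], [13.3, -14.9], [-75.2, 99.4]]
[[79.3, -103.2], [79.5, 100.3]]
```

View pics/c12.png

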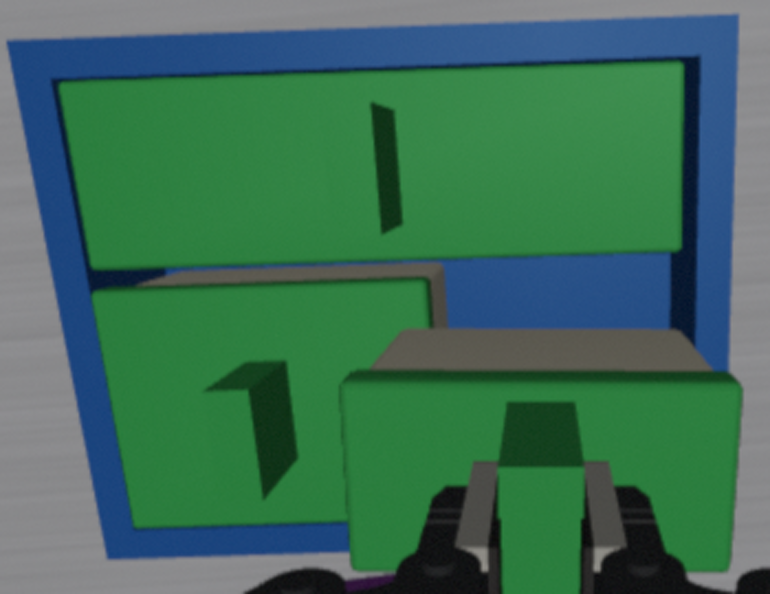

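```bash
python3 go.py 534.2 -277.2 155 -2.5 8|head -2
```

```text
pos [ 524.8 -267.   184.1] yaw -4.4 d [  9.4 -10.2 -29.1] dyaw 1.9 t 20.08 per row 4.0
1.3,1.2,3.6,-0.24,1.3,1.2,3.6,-0.24,1.3,1.2,3.6,-0.24,1.2,1.2,3.6,-0.24,1.2,1.2,3.6,-0.24,1.2,1.2,3.6,-0.24,1.2,1.2,3.6,-0.24,1.2,1.2,3.6,-0.24
```

>>> send_rows(
  plan=[2,2,0,-0.7,3,3,3,-0.7,2,2,6,-0.5,1,1,8,0,0,0,6,0,0,0,3,0,0,0,0,0,0,0,0,0],
)

```text
t: 20.75
tool_pos: [0.5339, -0.2747, 0.1562]
orientation: [[0.999, -0.038, 0.022], [-0.037, -0.999, -0.002], [0.023, 0.001, -1.0]]
ft_force: [-0.1, 0.8, -2.2]
gripper_width: 0.153
```

```bash
python3 go.py 534.2 -277.2 100 -2.5 8|head -2
```

```text
pos [ 533.9 -274.7  156.2] yaw -2.1 d [  0.3  -2.5 -56.2] dyaw -0.4 t 20.75 per row 7.0
0.1,0.3,7.0,0.04,0.1,0.3,7.0,0.04,0.1,0.3,7.0,0.04,0.1,0.3,7.0,0.04,0.1,0.3,7.0,0.04,0.1,0.3,7.0,0.04,0.1,0.3,7.0,0.04,0.1,0.3,7.0,0.04
```

>>> send_rows(
  plan=[-0.5,1.5,2,0.2,-0.5,1,6,0.2,0,0,8,0,0,0,8,0,0,0,8,0,0,0,5,0,0,0,2,0,0,0,0,0],
)

```text
t: 21.42
tool_pos: [0.5332, -0.2774, 0.1126]
orientation: [[0.999, -0.046, 0.022], [-0.045, -0.999, -0.002], [0.022, 0.001, -1.0]]
ft_force: [0.3, 0.3, -1.7]
gripper_width: 0.152
```

```bash
python3 go.py 534.2 -277.2 78.2 -2.5 8|head -2
```

```text
pos [ 533.2 -277.4  112.6] yaw -2.6 d [  1.    0.2 -34.4] dyaw 0.1 t 21.42 per row 4.3
0.1,-0.0,4.3,-0.01,0.1,-0.0,4.3,-0.01,0.1,-0.0,4.3,-0.01,0.1,-0.0,4.3,-0.01,0.1,-0.0,4.3,-0.01,0.1,-0.0,4.3,-0.01,0.1,-0.0,4.3,-0.01,0.1,-0.0,4.3,-0.01
```

>>> send_rows(
  plan=[0,0,4,0,0,0,6,0,0,0,7,0,0,0,6,0,0,0,4,0,0,0,2,0,0,0,1,0,0,0,0,0],
)

```text
t: 22.08
tool_pos: [0.5342, -0.2774, 0.0795]
orientation: [[0.999, -0.045, 0.022], [-0.045, -0.999, -0.002], [0.022, 0.001, -1.0]]
ft_force: [0.5, -0.1, -2.0]
gripper_width: 0.158
```

```bash
python3 go.py 534.2 -277.2 78.2 -2.5 8|head -1
```

```text
pos [ 534.2 -277.4   79.5] yaw -2.6 d [-0.   0.2 -1.3] dyaw 0.1 t 22.08 per row 0.2
```

>>> send_rows(
  plan=[0,0,0.7,0,0,0,0.7,0,0,0,0.7,0,0,0,0.5,0,0,0,0.5,0,0,0,0.5,0,0,0,0.3,0,0,0,0.3,0],
)

```text
t: 22.75
tool_pos: [0.5349, -0.2778, 0.0782]
orientation: [[0.999, -0.046, 0.024], [-0.045, -0.999, -0.003], [0.024, 0.002, -1.0]]
ft_force: [-3.2, 1.0, 5.6]
gripper_width: 0.156
```

```bash
python3 look.py w13 .07|head -1
```

```text
pos [ 534.9 -277.8   78.2] yaw -2.61 vmax 0.1 F [-3.2  1.   5.6] w 0.156 t 22.75
```

View pics/w13.png

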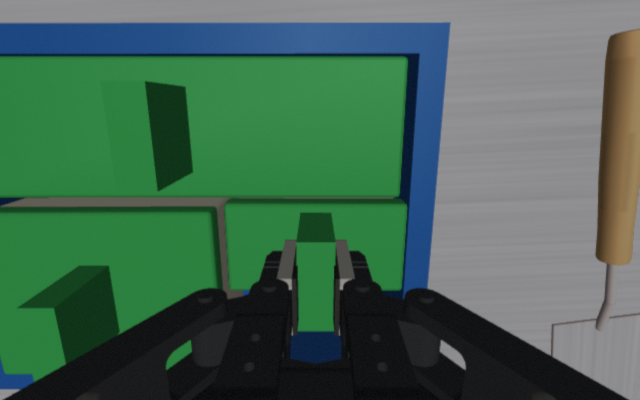

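It is on the floor beside the other two tubs, with room left at the near side. I'll release it and fetch the last small tub.

>>> send_rows(
  plan=[0,0,0,0,0,0,0,0,0,0,0,0,0,0,0,0,0,0,-8,0,0,0,-18,0,0,0,-25,0,0,0,-28,0],
  gripper=0.5,
)

```text
t: 23.47
tool_pos: [0.5307, -0.2763, 0.154]
orientation: [[0.999, -0.045, 0.017], [-0.045, -0.999, 0.001], [0.017, -0.002, -1.0]]
ft_force: [1.3, -0.5, 0.1]
gripper_width: 0.749
```

```bash
python3 go.py 487 259 195 51 20
```

```text
pos [ 530.7 -276.3  154. ] yaw -2.6 d [-43.7 535.3  41. ] dyaw 53.6 t 23.47 per row 26.9
-3.4,-26.6,-2.0,-2.68,-2.1,-26.8,-2.0,-2.68,-0.9,-26.8,-2.0,-2.68,0.4,-26.9,-2.0,-2.68,1.6,-26.8,-2.0,-2.68,2.9,-26.7,-2.0,-2.68,4.1,-26.5,-2.0,-2.68,5.4,-26.3,-2.0,-2.68
6.6,-26.0,-2.0,-2.68,7.8,-25.7,-2.0,-2.68,9.0,-25.3,-2.0,-2.68,10.2,-24.9,-2.0,-2.68,11.3,-24.4,-2.0,-2.68,12.4,-23.8,-2.0,-2.68,13.5,-23.2,-2.0,-2.68,14.6,-22.5,-2.0,-2.68
15.6,-21.8,-2.0,-2.68,16.6,-21.1,-2.0,-2.68,17.6,-20.3,-2.0,-2.68,18.5,-19.4,-2.0,-2.68
```

>>> send_rows(
  plan=[-3,-20,-12,-2.5,-2,-26,-8,-2.7,-1,-28,-4,-2.7,0,-29,0,-2.7,2,-29,0,-2.7,3,-29,0,-2.7,4,-28,0,-2.7,5,-28,0,-2.7],
)

```text
t: 24.13
tool_pos: [0.5134, -0.0598, 0.1909]
orientation: [[0.945, 0.325, 0.033], [0.325, -0.946, -0.009], [0.029, 0.02, -0.999]]
ft_force: [0.9, -0.1, -0.2]
gripper_width: 0.752
```

>>> send_rows(
  plan=[7,-28,0,-2.7,8,-28,0,-2.7,10,-27,0,-2.7,11,-27,0,-2.7,12,-26,0,-2.7,13,-24,0,-2.7,13,-21,0,-2.7,12,-18,0,-2.7],
)

```text
t: 24.8
tool_pos: [0.4924, 0.1701, 0.1946]
orientation: [[0.745, 0.666, 0.043], [0.667, -0.745, -0.011], [0.025, 0.037, -0.999]]
ft_force: [0.5, -0.2, 1.1]
gripper_width: 0.748
```

```bash
python3 go.py 487 259 195 51 8
```

```text
pos [492.4 170.1 194.6] yaw 41.8 d [-5.4 88.9  0.4] dyaw 9.2 t 24.8 per row 11.1
6.9,-8.7,-0.1,-1.15,7.1,-8.6,-0.1,-1.15,7.3,-8.5,-0.1,-1.15,7.4,-8.3,-0.1,-1.15,7.6,-8.2,-0.1,-1.15,7.7,-8.0,-0.1,-1.15,7.9,-7.8,-0.1,-1.15,8.1,-7.7,-0.1,-1.15
```

>>> send_rows(
  plan=[10,-14,0,-1.2,12,-14,0,-1.5,11,-12,0,-1.5,10,-9,0,-1.5,7,-6,0,-1,4,-2,0,0,0,0,0,0,0,0,0,0],
)

```text
t: 25.47
tool_pos: [0.4896, 0.2586, 0.1977]
orientation: [[0.65, 0.758, 0.047], [0.76, -0.65, -0.009], [0.024, 0.041, -0.999]]
ft_force: [-0.0, -0.5, 0.1]
gripper_width: 0.753
```

```bash
python3 look.py w14 .064
```

```text
pos [489.6 258.6 197.7] yaw 49.44 vmax 0.4 F [-0.  -0.5  0.1] w 0.753 t 25.47
green [302. 132.] {'c': (514.1, 295.6), 'wh': (45, 82), 'long': 140.7} corners [[559, 286], [497, 338], [471, 306], [532, 255]]
blue [619. 357.] {'c': (609.6, -71.0), 'wh': (29, 82), 'long': 99.4} corners [[589, -33], [604, -113], [624, -70], [614, -34]]
```

View pics/w14.png

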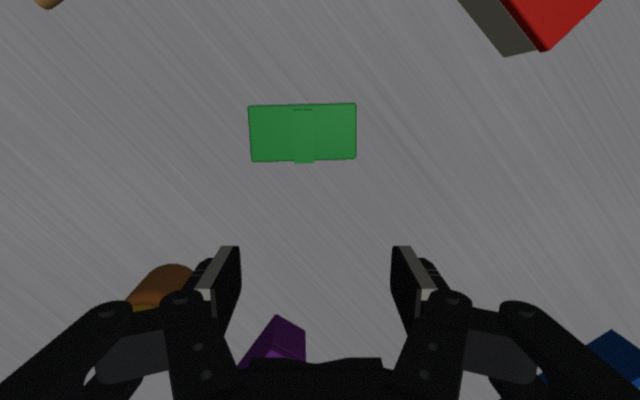

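The last small tub is at pixel (302,132), (514.8,296), yaw 50.5°. The red tub, jar and cup are clear. The tool has drifted about 2.7° off vertical, so my go helper should use the full orientation.

```bash
python3 - <<'E'
s=open('go.py').read()
i=s.index("    for i in range(n):"); j=s.index("    for k in range")
s=s[:i]+"""    from scipy.spatial.transform import Rotation as Ro
    for i in range(n):
        Ri=R@Ro.from_euler('z',-dy*i/n,degrees=True).as_matrix(); e=Ri.T@d/n
        out+=[[round(v,1) for v in e]+[round(-dy/n,2)]]
"""+s[j:]
open('go.py','w').write(s)
E
python3 go.py 515.5 296 71 50.6 8
```

```text
pos [489.7 258.4 197.6] yaw 49.4 d [  25.8   37.6 -126.6] dyaw 1.2 t 25.52 per row 16.8
5.3,-1.3,15.9,-0.15,5.3,-1.3,15.9,-0.15,5.3,-1.2,15.9,-0.15,5.3,-1.2,15.9,-0.15,5.3,-1.2,15.9,-0.15,5.3,-1.2,15.9,-0.15,5.3,-1.2,15.9,-0.15,5.3,-1.2,15.9,-0.15
```

>>> send_rows(
  plan=[10,-3,5,-0.6,12,-3,10,-0.6,10,-2,15,0,7,-1,18,0,3,-1,18,0,0,0,15,0,0,0,8,0,0,0,0,0],
)

```text
t: 26.18
tool_pos: [0.519, 0.2885, 0.1067]
orientation: [[0.645, 0.762, 0.051], [0.764, -0.646, -0.013], [0.023, 0.048, -0.999]]
ft_force: [0.6, -0.2, -0.4]
gripper_width: 0.751
```

```bash
python3 go.py 515.5 296 71 50.6 4|head -2
```

```text
pos [519.  288.5 106.7] yaw 49.8 d [ -3.5   7.5 -35.7] dyaw 0.8 t 26.18 per row 9.2
0.7,-2.3,8.8,-0.2,0.7,-2.3,8.8,-0.2,0.7,-2.3,8.8,-0.2,0.7,-2.3,8.8,-0.2
```

>>> send_rows(
  plan=[1,-3,2,-0.4,1,-3,7,-0.4,0.5,-2,9,0,0,-1,9,0,0,0,6,0,0,0,2,0,0,0,0,0,0,0,0,0],
)

```text
t: 26.85
tool_pos: [0.5165, 0.2953, 0.0705]
orientation: [[0.635, 0.77, 0.054], [0.772, -0.636, -0.013], [0.024, 0.05, -0.998]]
ft_force: [-1.1, 0.5, -0.1]
gripper_width: 0.746
```

```bash
python3 go.py 515.5 296 71 50.6 4|head -2
```

```text
pos [516.5 295.3  70.5] yaw 50.5 d [-1.   0.7  0.5] dyaw 0.1 t 26.85 per row 0.3
-0.0,-0.3,-0.1,-0.01,-0.0,-0.3,-0.1,-0.01,-0.0,-0.3,-0.1,-0.01,-0.0,-0.3,-0.1,-0.01
```

>>> send_rows(
  plan=[0,-1,0,0,0,0,0,0,0,0,0,0,0,0,0,0,0,0,0,0,0,0,0,0,0,0,0,0,0,0,0,0],
  gripper=-1,
  newtons=50,
)

```text
t: 27.52
tool_pos: [0.5152, 0.2977, 0.0726]
orientation: [[0.635, 0.771, 0.055], [0.772, -0.635, -0.011], [0.026, 0.049, -0.998]]
ft_force: [0.0, 0.2, -1.6]
gripper_width: 0.154
```

```bash
python3 look.py w15 .064|head -1
```

```text
pos [515.2 297.7  72.6] yaw 50.58 vmax 0.1 F [ 0.   0.2 -1.6] w 0.154 t 27.52
```

View pics/w15.png

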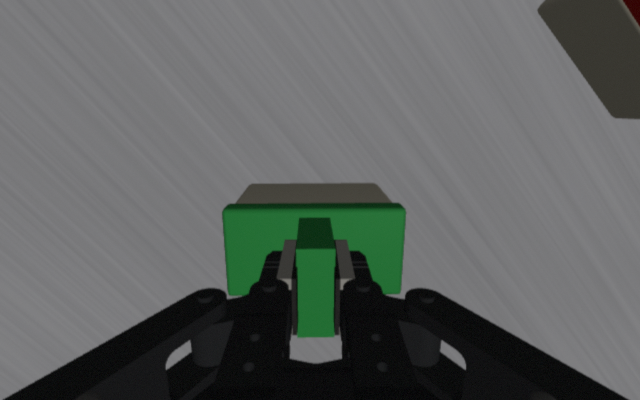

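Gripped. Lifting and carrying it to the near slot.

>>> send_rows(
  plan=[0,0,-8,0,0,0,-18,0,0,0,-25,0,0,0,-28,0,0,0,-26,0,-5,7,-15,2,-10,13,-5,2.7,-14,17,-2,2.7],
)

```text
t: 28.23
tool_pos: [0.513, 0.254, 0.2061]
orientation: [[0.727, 0.684, 0.049], [0.686, -0.728, -0.011], [0.028, 0.042, -0.999]]
ft_force: [-0.2, 0.4, -3.1]
gripper_width: 0.153
```

```bash
python3 go.py 480 -275 203 -2.5 20
```

```text
pos [513.  254.  206.1] yaw 43.3 d [ -33.  -529.    -3.1] dyaw -45.8 t 28.23 per row 26.5
-19.3,18.1,0.4,2.29,-18.6,18.9,0.4,2.29,-17.8,19.6,0.4,2.29,-17.0,20.3,0.4,2.29,-16.2,21.0,0.4,2.29,-15.4,21.6,0.4,2.29,-14.5,22.2,0.4,2.29,-13.6,22.8,0.4,2.29
-12.7,23.3,0.4,2.29,-11.7,23.8,0.4,2.29,-10.8,24.2,0.4,2.29,-9.8,24.6,0.4,2.29,-8.8,25.0,0.4,2.29,-7.8,25.3,0.4,2.29,-6.8,25.6,0.4,2.29,-5.7,25.9,0.4,2.29
-4.7,26.1,0.4,2.29,-3.7,26.2,0.4,2.29,-2.6,26.4,0.4,2.29,-1.6,26.5,0.4,2.29
```

>>> send_rows(
  plan=[-19,18,0,2.3,-19,20,0,2.3,-19,21,0,2.3,-18,22,0,2.3,-17,23,0,2.3,-16,23,0,2.3,-15,24,0,2.3,-14,24,0,2.3],
)

```text
t: 28.9
tool_pos: [0.4954, 0.0139, 0.2061]
orientation: [[0.92, 0.39, 0.048], [0.391, -0.921, -0.012], [0.04, 0.03, -0.999]]
ft_force: [0.9, -0.0, -2.5]
gripper_width: 0.157
```

```bash
python3 go.py 480 -275 203 -2.5 12
```

```text
pos [495.4  13.9 206.1] yaw 23.0 d [ -15.4 -288.9   -3.1] dyaw -25.5 t 28.9 per row 24.1
-10.6,21.7,0.5,2.13,-9.8,22.0,0.5,2.13,-9.0,22.4,0.5,2.13,-8.1,22.7,0.5,2.13,-7.3,23.0,0.5,2.13,-6.4,23.2,0.5,2.13,-5.5,23.5,0.5,2.13,-4.7,23.6,0.5,2.13
-3.8,23.8,0.5,2.13,-2.9,23.9,0.5,2.13,-2.0,24.0,0.5,2.13,-1.1,24.1,0.5,2.13
```

>>> send_rows(
  plan=[-11,24,0,2.1,-10,26,0,2.1,-9,27,0,2.1,-8,27,0,2.1,-7,26,0,2.1,-6,25,0,2.1,-5,24,0,2,-4,20,0,2],
)

```text
t: 29.57
tool_pos: [0.4793, -0.2156, 0.2054]
orientation: [[0.996, 0.071, 0.044], [0.072, -0.997, -0.014], [0.043, 0.017, -0.999]]
ft_force: [0.3, -0.5, -2.2]
gripper_width: 0.156
```

```bash
python3 go.py 486 -275 190 -2.5 8
```

```text
pos [ 479.3 -215.6  205.4] yaw 4.1 d [  6.7 -59.4 -15.4] dyaw -6.6 t 29.57 per row 7.7
0.2,7.4,2.1,0.83,0.3,7.4,2.1,0.83,0.4,7.4,2.1,0.83,0.5,7.4,2.1,0.83,0.6,7.4,2.1,0.83,0.7,7.4,2.1,0.83,0.9,7.4,2.1,0.83,1.0,7.4,2.1,0.83
```

>>> send_rows(
  plan=[0,15,0,1,1,12,1,1,1,9,3,1,1,5,4,1,1,2,4,0.5,1,0,2,0,0,0,0,0,0,0,0,0],
)

```text
t: 30.23
tool_pos: [0.4858, -0.2641, 0.1887]
orientation: [[0.999, -0.021, 0.041], [-0.02, -1.0, -0.012], [0.041, 0.011, -0.999]]
ft_force: [0.4, 0.6, -1.2]
gripper_width: 0.159
```

```bash
python3 look.py w16 .07|head -1; python3 go.py 486.5 -275 160 -2.5 8|head -2; python3 - <<'E'
from h import *
print(sensors.state()['orientation'].round(3)[2])
im=cv2.imread('pics/w16.png'); cv2.imwrite('pics/c16.png',im[0:330])
E
```

```text
pos [ 485.8 -264.1  188.7] yaw -1.15 vmax 0.6 F [ 0.4  0.6 -1.2] w 0.159 t 30.23
pos [ 485.9 -263.9  188.8] yaw -1.1 d [  0.6 -11.1 -28.8] dyaw -1.4 t 30.28 per row 3.9
-0.0,1.3,3.6,0.17,-0.0,1.3,3.6,0.17,-0.0,1.3,3.6,0.17,-0.0,1.3,3.6,0.17,-0.0,1.3,3.6,0.17,-0.0,1.3,3.6,0.17,-0.0,1.3,3.6,0.17,-0.0,1.3,3.6,0.17
[ 0.041  0.011 -0.999]
```

View pics/w16.png

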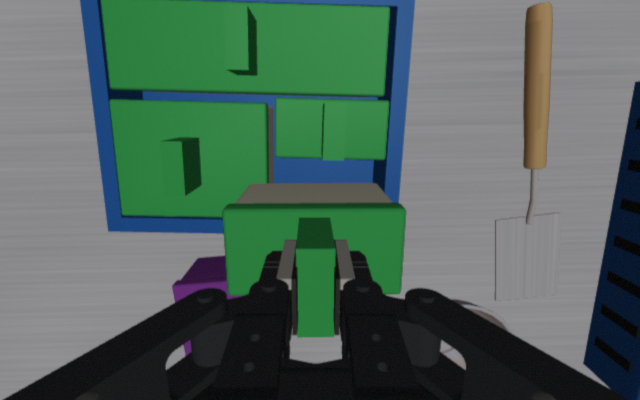

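```bash
python3 - <<'E'
from loc import *
print('s2',loc('w16',[(277,98),(388,101),(387,159),(276,156)]))
print('wide',loc('w16',[(110,99),(269,104),(268,216),(120,217)]))
def P(f,px,z):
    d=np.load(f+'.npz'); return ray((d['K'],d['E']),px,z)[:,:2]*1000
q=P('w15',[(224,206),(405,206),(402,294),(228,294)],.064); print(q.round(1).tolist(),q.mean(0))
q=P('w16',[(225,206),(404,206),(402,292),(228,292)],.188-.0086); print(q.round(1).tolist(),q.mean(0)); print(((q-[544.1,-217.6])@R).round(1))
E
```

```text
s2 [[15.1, -20.7], [14.9, -101.0], [-27.2, -103.3], [-26.8, -19.8]]
wide [[11.6, 98.9], [10.8, -14.9], [-73.8, -13.4], [-76.9, 101.3]]
[[497.8, 341.2], [560.1, 288.4], [532.7, 253.0], [469.4, 308.2]] [515.00311436 297.70447967]
[[507.9, -223.4], [506.0, -304.6], [462.9, -305.3], [465.1, -221.4]] [ 485.47994587 -263.65227676]
[[-35.9  -7.4]
 [-34.3 -88.5]
 [-77.3 -91.1]
 [-78.7  -7.2]]
```

The s2 near edge is at crate x=-28 and the wide tub's end at y=-14.5. The free slot is therefore 52×90 mm for the 44×84 mm tub, so I'll aim at (486.5,-275).

>>> send_rows(
  plan=[-0.5,3,0,0.5,-0.5,3,3,0.5,0,2,6,0.3,0,1,8,0,0,0,8,0,0,0,3,0,0,0,0,0,0,0,0,0],
)

```text
t: 30.95
tool_pos: [0.4859, -0.2726, 0.1577]
orientation: [[0.998, -0.043, 0.041], [-0.042, -0.999, -0.012], [0.041, 0.01, -0.999]]
ft_force: [-0.4, -0.6, -1.8]
gripper_width: 0.151
```

```bash
python3 go.py 486.5 -275.1 110 -2.5 8|head -2
```

```text
pos [ 485.9 -272.6  157.7] yaw -2.4 d [  0.6  -2.5 -47.7] dyaw -0.1 t 30.95 per row 6.0
-0.2,0.3,6.0,0.01,-0.2,0.3,6.0,0.01,-0.2,0.3,6.0,0.01,-0.2,0.3,6.0,0.01,-0.2,0.3,6.0,0.01,-0.2,0.3,6.0,0.01,-0.2,0.3,6.0,0.01,-0.2,0.3,6.0,0.01
```

>>> send_rows(
  plan=[0,1,1,0,-0.3,1,3,0,-0.3,0,5,0,-0.3,0,6,0,-0.3,0,5,0,-0.3,0,3,0,0,0,0,0,0,0,0,0],
)

```text
t: 31.62
tool_pos: [0.4853, -0.275, 0.1324]
orientation: [[0.998, -0.042, 0.041], [-0.042, -0.999, -0.012], [0.042, 0.01, -0.999]]
ft_force: [0.7, -0.6, -2.3]
gripper_width: 0.156
```

```bash
python3 look.py w17 .07|head -1; python3 go.py 486.5 -275.1 110 -2.5 8|head -2
```

```text
pos [ 485.3 -275.   132.4] yaw -2.4 vmax 0.4 F [ 0.7 -0.6 -2.3] w 0.156 t 31.62
pos [ 485.3 -274.9  132.4] yaw -2.4 d [  1.2  -0.2 -22.4] dyaw -0.1 t 31.67 per row 2.8
0.0,-0.0,2.8,0.01,0.0,-0.0,2.8,0.01,0.0,-0.0,2.8,0.01,0.0,-0.0,2.8,0.01,0.0,-0.0,2.8,0.01,0.0,-0.0,2.8,0.01,0.0,-0.0,2.8,0.01,0.0,-0.0,2.8,0.01
```

View pics/w17.png

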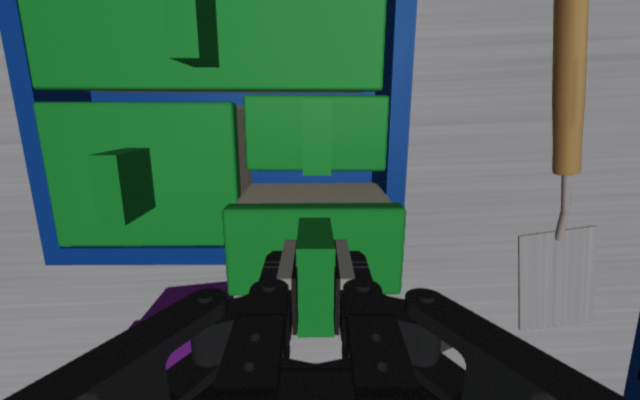

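>>> send_rows(
  plan=[0,0,3,0,0,0,5,0,0,0,6,0,0,0,7,0,0,0,7,0,0,0,5,0,0,0,2,0,0,0,0,0],
)

```text
t: 32.33
tool_pos: [0.487, -0.2753, 0.0936]
orientation: [[0.998, -0.042, 0.041], [-0.042, -0.999, -0.012], [0.042, 0.01, -0.999]]
ft_force: [-0.2, -0.8, -2.6]
gripper_width: 0.155
```

```bash
python3 go.py 486.5 -275.1 78.6 -2.5 8|head -2
```

```text
pos [ 487.  -275.3   93.6] yaw -2.4 d [ -0.5   0.2 -15. ] dyaw -0.1 t 32.33 per row 1.9
-0.1,-0.0,1.9,0.01,-0.1,-0.0,1.9,0.01,-0.1,-0.0,1.9,0.01,-0.1,-0.0,1.9,0.01,-0.1,-0.0,1.9,0.01,-0.1,-0.0,1.9,0.01,-0.1,-0.0,1.9,0.01,-0.1,-0.0,1.9,0.01
```

>>> send_rows(
  plan=[-0.3,0,2,0,-0.3,0,3,0,0,0,3,0,0,0,2,0,0,0,2,0,0,0,1,0,0,0,0,0,0,0,0,0],
)

```text
t: 33.0
tool_pos: [0.4873, -0.2757, 0.0797]
orientation: [[0.998, -0.042, 0.042], [-0.042, -0.999, -0.012], [0.043, 0.011, -0.999]]
ft_force: [0.0, -0.8, -3.2]
gripper_width: 0.155
```

>>> send_rows(
  plan=[0,0,0.6,0,0,0,0.6,0,0,0,0.6,0,0,0,0.5,0,0,0,0.5,0,0,0,0.5,0,0,0,0.3,0,0,0,0.3,0],
)

```text
t: 33.67
tool_pos: [0.4884, -0.2759, 0.0774]
orientation: [[0.998, -0.042, 0.044], [-0.042, -0.999, -0.013], [0.045, 0.011, -0.999]]
ft_force: [-2.5, 0.9, 4.9]
gripper_width: 0.157
```

```bash
python3 look.py w18 .07|head -1
```

```text
pos [ 488.4 -275.9   77.4] yaw -2.38 vmax 0.1 F [-2.5  0.9  4.9] w 0.157 t 33.67
```

View pics/w18.png

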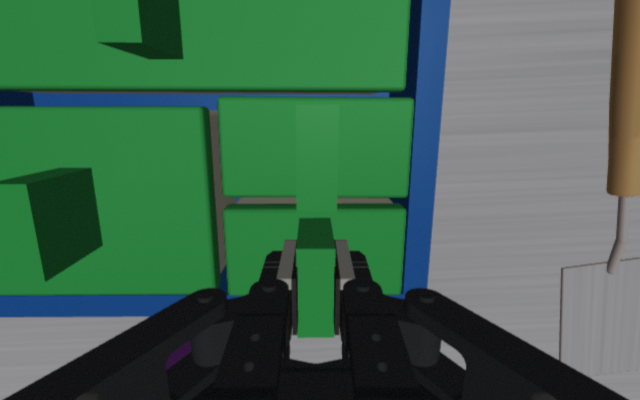

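All four tubs are in and the last has floor contact. I'll release it, rise, and check.

>>> send_rows(
  plan=[0,0,0,0,0,0,0,0,0,0,0,0,0,0,0,0,0,0,-8,0,0,0,-18,0,0,0,-25,0,0,0,-28,0],
  gripper=0.5,
)

```text
t: 34.38
tool_pos: [0.482, -0.2735, 0.1537]
orientation: [[0.998, -0.042, 0.036], [-0.042, -0.999, -0.009], [0.036, 0.007, -0.999]]
ft_force: [0.8, -0.5, -0.4]
gripper_width: 0.749
```

>>> send_rows(
  plan=[0,0,-25,0,0,-8,-25,0,2,-15,-20,0,3,-15,-10,0,3,-10,-5,0,0,-4,0,0,0,0,0,0,0,0,0,0],
)

```text
t: 35.05
tool_pos: [0.4903, -0.2207, 0.2525]
orientation: [[0.998, -0.043, 0.046], [-0.043, -0.999, -0.014], [0.047, 0.012, -0.999]]
ft_force: [0.8, 0.0, 0.2]
gripper_width: 0.752
```

```bash
python3 look.py w19 .07; python3 - <<'E'
from h import *
for n in('top','scene'): cv2.imwrite(f'pics/{n}1.png',imaging.get_image(n))
im=cv2.imread('pics/top1.png'); ke=cam('top')
for col in ('green','red','purple'):
    for c in blobs(im,col,40): print(col,c.mean(0).round(),rect(ke,c,.064))
cv2.imwrite('pics/crs1.png',cv2.resize(cv2.imread('pics/scene1.png')[100:300,200:400],None,fx=3,fy=3,interpolation=cv2.INTER_CUBIC))
E
```

```text
pos [ 490.3 -220.7  252.5] yaw -2.46 vmax 0.8 F [0.8 0.  0.2] w 0.752 t 35.05
green [371. 180.] {'c': (485.6, -275.0), 'wh': (50, 83), 'long': 88.0} corners [[507, -317], [512, -235], [470, -233], [465, -315]]
green [260. 156.] {'c': (514.3, -171.7), 'wh': (88, 112), 'long': 87.7} corners [[559, -118], [474, -114], [469, -226], [555, -229]]
green [373. 129.] {'c': (535.4, -277.0), 'wh': (43, 83), 'long': 87.4} corners [[557, -237], [516, -235], [512, -317], [555, -318]]
green [306.  65.] {'c': (592.1, -219.1), 'wh': (59, 197), 'long': 87.3} corners [[625, -123], [567, -121], [559, -316], [617, -317]]
blue [621. 217.] {'c': (404.3, -522.3), 'wh': (58, 322), 'long': 9.6} corners [[566, -524], [318, -508], [251, -564], [417, -550], [435, -511], [430, -547], [466, -512], [468, -541]]
blue [306. 112.] {'c': (544.3, -217.3), 'wh': (183, 233), 'long': 87.5} corners [[640, -105], [459, -97], [449, -329], [630, -336]]
green [384. 201.] {'c': (546.1, -192.0), 'wh': (147, 153), 'long': 177.7}
red [254. 153.] {'c': (734.7, 266.9), 'wh': (87, 88), 'long': 4.8}
purple [293. 268.] {'c': (328.9, 135.6), 'wh': (40, 79), 'long': 15.0}
purple [381. 264.] {'c': (322.1, -169.7), 'wh': (59, 174), 'long': 177.6}
```

View pics/w19.png

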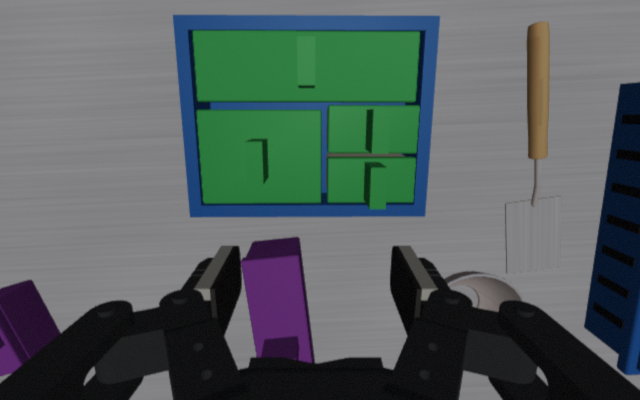

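View pics/scene1.png

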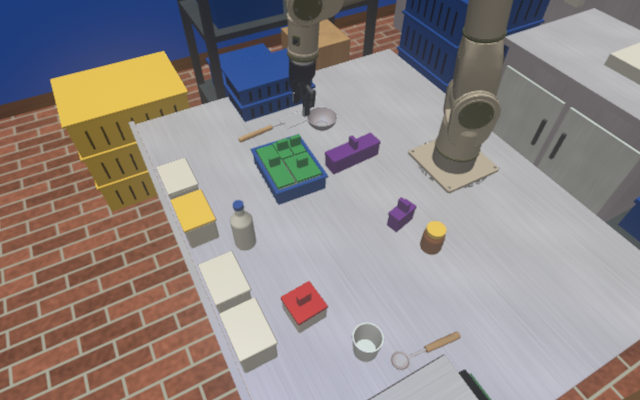

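View pics/top1.png

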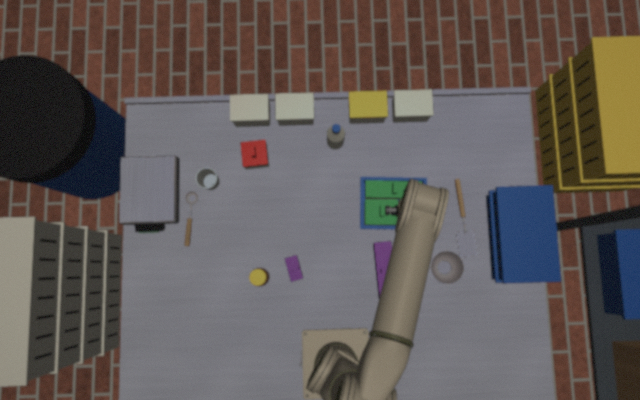

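The wrist view shows all four lids flat inside the rim. They are long at (306,65), wide at (260,156) and small at (373,129) and (371,180), with true sizes and near-identical angles. The bystanders haven't moved, so I'll hand in.

```bash
python3 -c "
from workcell import env
print(env.job_done())"
```

```text
the job is handed in; nothing more can be done
None
```

All four green-lidded tubs are in the blue crate, set down on its floor and released, and I handed the job in at about 35 s of the 72 s allowed. I moved the long tub to the far wall first, then set the wide tub and the two small tubs beside it.

**Last checks:**
- **Fit:** the final wrist picture shows all four lids inside the crate, within about 1° of its axes. Assuming the lids lie at floor-seated height (70 mm), they come out at about their true sizes, so the tubs stand flat.
- **Set-down:** each tub showed gentle floor contact of a few newtons before release. I saw no large forces at any call's end; I did not check peak forces in between.
- **Everything else:** the red tub and the small purple tub measure unmoved, and the other bystanders look unmoved in the pictures.

**Disagreements:**
- **Long purple tub:** it measured about 10 mm off and shorter than before, because the arm partly hides it in the final top view. I never went near it, and the scene view shows it in place.
- **Nearest small tub:** its lid measured 50 mm wide instead of 44, because its grip sticks past the lid edge in that view.
- **Tool tilt:** the tool drifted about 2.5 to 3° off vertical by the last grasp. The tub still sat level after release.

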